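# Rake the crocks even in the plant trough

### The arm

A 6-joint arm with a two-finger parallel gripper is mounted at the origin on the work surface; the furniture and walls round the work are solid. World frame = base frame: x ahead of the robot, y to its left, z up, the work surface at z = 0. Lengths are in m, angles in rad, forces in N, time in s.
With the tool pointing down it reaches from about 0.25 to 0.725 m from the base axis. Payload 9.7 kg.
Tool frame: the origin (TCP) lies at the very end of the fingers, on their centre line; the grasp point (between the pads) lies 19 mm behind it (arm.grip_point_offset is the distance from the TCP to the grasp point, in m); z points along the fingers, x is the direction in which the jaws open and shut, and the axes are right-handed (so a half turn about z gives the same grasp; the last joint's range is limited). The gripper opens to 85 mm and grips with 20 to 120 N. Pads are 22 mm wide; open, the fingers measure 114 mm over their backs; the gripper's body (76 mm by 85 mm) begins 54 mm behind the grasp point. The pads swing forward as they close: fully open they stand 13 mm farther back than shut.
Start: joints at [1.218, 0.087, 0.176, 1.66, 0, 1.571], TCP at [0.19, 0.516, 0.231] pointing down, gripper open.
Joint ranges: [-3.13, 3.13], [-0.85, 1.81], [-1.15, 1.24], [-2.2, 2.28], [-1.44, 1.52], [-3.14, 3.14]. Speed limits (rad/s): [2.22, 2.22, 2.57, 3.14, 3.14, 3.14].

### API

Orientations are given as a unit quaternion [w, x, y, z].
In Python, from rig import arm gives the robot as it stands. The module is installed in compiled form; this text tells all that it offers.
- The arm moves only by the tool servo_tool, never from a script. Its arguments are lists of equal length, an entry for each row: "jaw": the closure in counts, from 0 (fully open) to 255 (shut); "dp": the shift along the world's x, y, z in mm, a list of three; "delta_rot": the turn, a rotation vector about the world's x, y, z in degrees, a list of three. A call has 1 to 20 rows; each row shifts and turns the pose as measured when the row begins; what a row does not reach is not made up. A row lasts 1/10 s, in which the tool goes at most 50 mm and 8.59 degrees, less where a joint would pass 70% of its speed; a pose out of reach is approached as far as the arm can. A call with a gripper value outside its range is refused whole. The fingers move at their own pace and stop on an object; "newtons" is the grip in N (left out, the last holds). Time passes only in rows, so rows that do not move let the fingers close. It gives the time, the measured TCP pose, the force and the opening at its end, in the units of the state.
- arm.observe(): the state, without advancing time (a new reading comes with each control period).
- arm.snapshot(name): name is "scene" or "top" or "wrist"; returns the picture (384x512x3 uint8, red, green, blue); there is no depth.
- arm.camera_info(name): a dict with "fx", "fy", "cx", "cy" (pixels), "cam_to_world" (4x4, takes a point from camera to world coordinates). Camera axes: x right, y down, z forward; pixel columns grow to the right and rows downward; lengths in m; the calibration is good to about 2 mm. A picture is of the moment at which its call begins: read the wrist's pose just before it. camera_info takes no time and is no camera call; for the wrist camera it gives the pose at the moment of the call.
- arm.hand_in(): hands the job in, once; it reports no verdict.
Trained networks look in the newest picture that a camera, given by its name, has taken for a name from the list of things; names that differ only in an ending like _2 or _b are one class to them, and where a whole thing is asked for, a point or a joint stands for the part that bears it (a point fixed in the world has none). Each returns a list of dicts, best first, with "score" (0 to 1); they miss things now and then, are a little off and sometimes report something else, mostly with a low value. They report only what shows in the picture. A call takes as long as a camera call. They do not tell look-alikes from the thing itself.
- arm.look_for(camera, name): "position" ([x, y, z] in m, in world coordinates, good to about 4 mm: the middle of the surface that is visible of it).
The state is a dict: "t": time; "q": joint angles; "qd": joint speeds; "joint_torque": joint torques, N m; "ee_pos": TCP position; "orientation": TCP orientation; "force": force on the tool from outside, world axes, zero at the start; "moment": the same for the moment, N m; "grip_width": opening from 0.0 (shut) to 1.0 (fully open).
Only numpy, scipy, OpenCV 4.12 (cv2) and the standard library are available. Lean on these libraries where they do the work, as an engineer would, in place of code of your own. Each camera call takes 0.05 s, during which the arm holds its last target.

### The job

Take the hand rake from its rest and rake the heaped terracotta crocks along the trough into an even layer one piece deep, about three of the nine in each third of its length (yellow marks). Do not bear down hard on the trough, do not touch the crocks with the gripper, and leave the jars, the pot and the sprayer where they are. Then lay the rake back in the forks of its rest.

Things in the scene. Friction and masses are not known exactly. Their poses are not given: they have to be found in the camera images.
- bed: shallow zinc plant trough with grey floor, open on top, fixed; 130 x 250 mm outside, rim 44 mm above the table. Origin: centre of its underside. Its y axis is its long axis, x runs across, z up
- bed_floor (a point): centre of the trough's inner floor (upper face, 6 mm above the table), axes as the trough. Inside it is 120 mm wide in x (-60 to 60) and 240 mm long in y (-120 to 120), walls 5 mm thick. The thirds of its length meet at y = -40 and y = +40 mm, shown by yellow marks on the long walls
- rake_grip (a point): hand rake: the middle of the grip, on the axis of its brown wooden handle. The handle is 20 mm wide (x), 22 mm high (z), and runs along y from 95 mm behind this point to 60 mm before it. The tined head is at the +y end. The rake weighs about 0.2 kg and balances near this point
- rake_sleeve (a point): point on the rake's handle axis, 115 mm before the grip point (+y), in the dark sleeve from which the neck hangs (-z). Neck: green cross-bar 64 mm wide in x, 9 mm thick, 35 mm above the tips of four straight 5 mm tines, 59 mm over all. The neck is clamped at another length every time: the tips hang 95 to 120 mm below this point, not measured; it does not shift under working forces
- rest_cradle (a point): wooden two-fork rest for the rake, fixed: the point where the rake's grip point lies when the handle lies in both forks, 138 mm above the table. Forks (12 mm thick, tips 20 mm above this point) stand at y = -60 and y = +45 mm, the handle lies along y with its underside on the forks, in slots 26 mm wide that open upward and flare; between the forks the handle is free
- crock_1: terracotta crock (drainage piece of broken pot), about 28 x 23 mm and 15 mm thick, 18 g; origin at its centre. One of nine; they start heaped two deep, six below and three on top, on about 90 mm of the trough's width and 55 mm of its length
- crock_2: another crock like crock_1
- crock_3: another crock like crock_1
- crock_4: another crock like crock_1
- crock_5: another crock like crock_1
- crock_6: another crock like crock_1
- crock_7: another crock like crock_1
- crock_8: another crock like crock_1
- crock_9: another crock like crock_1
- green_jar: small clear seed jar with a green lid, 52 mm across, 69 mm high, a bystander; origin at the centre of its underside
- red_jar: the same with a red lid, a bystander; origin at the centre of its underside
- black_pot: small empty black nursery pot, 68 mm across, 58 mm high, a bystander; origin at the centre of its underside
- sprayer: green and white spray bottle, 95x69 mm, 225 mm high, a bystander; origin at the centre of its underside
Not all that is in view belongs to the job. Leave any pink look-alike of the part that bears rest_cradle alone.

How it is judged:
By the outcome, as a careful person would: the job done as asked, in the order asked, and still so for the second after the job is handed in, with the robot touching nothing.
It also fails if it takes over 58 s, if anything falls off the work surface, if the arm or the gripper's body presses on something with over 40 N, if the wrist force passes 120 N, or if a joint passes its speed limit or range.

## Working session

There is one attempt and no reset: what is moved stays moved. The work goes in short steps, Python scripts to look and compute and a tool call to move; the robot and the scene stay as the last step left them, time stands still between calls to the robot, and variables do not carry over. Pictures are saved under pics/ and viewed, and the job is handed in when it is done.

Besides the shell and the picture viewer there is one more tool, called after "Request:" by a JSON object that holds its "name" and its "arguments", one argument or row to a line. servo_tool: Moves the arm, as the interface text tells. Its arguments: {"type":"object","properties":{"jaw":{"type":"array","items":{"type":"number"}},"dp":{"type":"array","items":{"type":"array","items":{"type":"number"}}},"delta_rot":{"type":"array","items":{"type":"array","items":{"type":"number"}}},"newtons":{"type":"number"}},"required":["jaw","dp","delta_rot"]}

```bash
mkdir -p pics; python3 - <<'E'
from rig import arm
import cv2
print(arm.observe())
for n in ("scene","top","wrist"):
    im=arm.snapshot(n); cv2.imwrite(f"pics/{n}0.png",cv2.resize(im[:,:,::-1],(800,600)))
    ci=arm.camera_info(n); print(n,ci)
for n in ("scene","top"):
    for o in ("bed","rake_grip","rake_sleeve","rest_cradle","crock_1","green_jar","red_jar","black_pot","sprayer"):
        if n=="scene" and o in("green_jar","red_jar","black_pot","sprayer"):continue
        print(n,o,[(round(d["score"],2),[round(float(v),3) for v in d["position"]]) for d in arm.look_for(n,o)][:10])
print(arm.observe()["t"])
E
```

```text
{'t': 0.0, 'q': array([1.21797320e+00, 8.74534892e-02, 1.75117834e-01, 1.65977439e+00,
       3.12226020e-06, 1.57080369e+00]), 'qd': array([ 7.60966084e-04,  5.76621546e-04, -1.26121161e-03,  2.20976175e-06,
        1.45831677e-04,  7.31759603e-04]), 'joint_torque': array([-1.12176353e-03, -5.20385814e+01,  4.64807117e+01,  1.60296040e-02,
       -5.94887092e-05,  6.85888125e-06]), 'ee_pos': array([0.18997324, 0.51591021, 0.23057831]), 'orientation': array([ 3.74469585e-04,  8.20230070e-01,  5.72033391e-01, -5.39666936e-04]), 'force': array([-0.49181324, -0.49055526,  0.11768519]), 'moment': array([ 0.02514586, -0.02128717, -0.00198549]), 'grip_width': 1.000036514528556}
scene {'fx': 362.46132096954676, 'fy': 362.46132096954676, 'cx': 259.0228107728051, 'cy': 187.83732918599787, 'cam_to_world': array([[-0.91401235, -0.27184876,  0.30113067,  0.27707253],
       [-0.40564791,  0.62263759, -0.66915783,  0.51811896],
       [-0.00558555, -0.73377155, -0.67937333,  0.70976477],
       [ 0.        ,  0.        ,  0.        ,  1.        ]])}
top {'fx': 416.196371012256, 'fy': 416.19637101
[... 1112 characters left out ...]
crock_1 [(0.67, [0.554, 0.146, 0.022]), (0.65, [0.589, 0.145, 0.022]), (0.56, [0.512, 0.117, 0.021]), (0.52, [0.523, 0.135, 0.034]), (0.5, [0.589, 0.129, 0.036]), (0.41, [0.583, 0.112, 0.023])]
top bed [(0.6, [0.567, 0.188, 0.002])]
top rake_grip [(0.68, [0.473, -0.281, 0.146])]
top rake_sleeve [(0.68, [0.47, -0.282, 0.149])]
top rest_cradle [(0.97, [0.348, 0.004, 0.008]), (0.73, [0.459, -0.299, 0.015])]
top crock_1 [(0.52, [0.523, 0.13, 0.037]), (0.46, [0.589, 0.112, 0.022]), (0.41, [0.554, 0.109, 0.017])]
top green_jar [(0.78, [0.683, -0.155, 0.067])]
top red_jar [(0.76, [0.695, -0.086, 0.069])]
top black_pot [(0.64, [0.704, -0.236, 0.021])]
top sprayer [(0.85, [0.738, 0.059, 0.149])]
0.85
```

View pics/scene0.png

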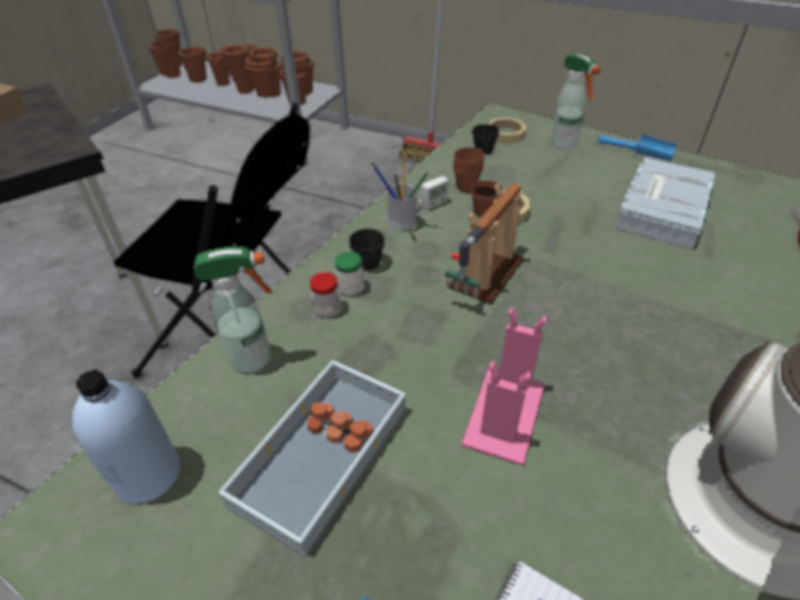

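View pics/top0.png

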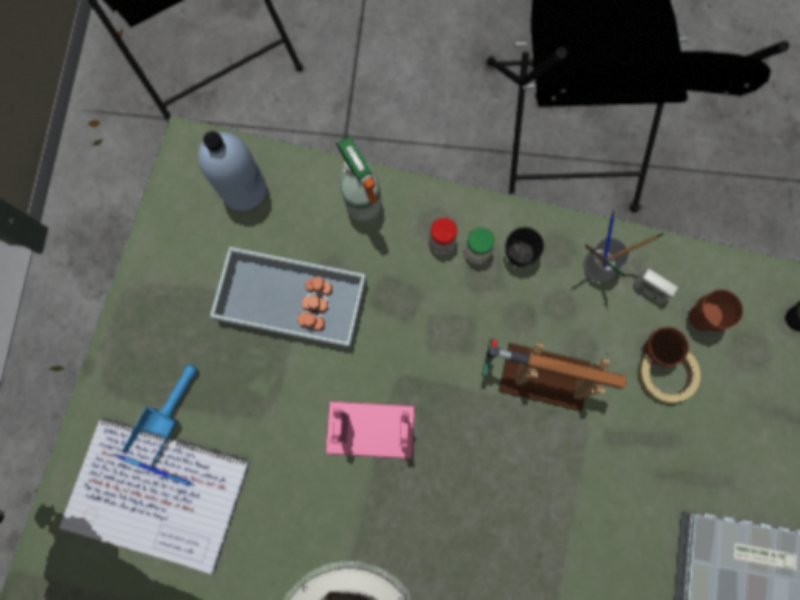

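The scene shows the brown rest with the rake at about (490,250). The pink rest at (505,390) is the decoy. The trough is at (315,455), and the crocks are heaped toward its -y end. In the top view the rake is at (570,375), the decoy at (370,430) and the trough at (290,297). Next come close crops.

```bash
cat > h.py <<'E'
import numpy as np, cv2
from rig import arm
def info(n):
    c=arm.camera_info(n); return c
def ray(c,u,v,z):
    T=c["cam_to_world"]; d=T[:3,:3]@np.array([(u-c["cx"])/c["fx"],(v-c["cy"])/c["fy"],1]); o=T[:3,3]
    return o+d*(z-o[2])/d[2]
def proj(c,P):
    T=c["cam_to_world"]; P=np.atleast_2d(P); p=(P-T[:3,3])@T[:3,:3]
    return np.c_[c["fx"]*p[:,0]/p[:,2]+c["cx"],c["fy"]*p[:,1]/p[:,2]+c["cy"]]
def crop(im,x0,y0,x1,y1,s,name):
    o=cv2.resize(im[y0:y1,x0:x1,::-1],None,fx=s,fy=s,interpolation=cv2.INTER_CUBIC); cv2.imwrite(name,o)
E
python3 - <<'E'
from h import *
a=arm.snapshot("top"); b=arm.snapshot("scene"); np.save("top.npy",a); np.save("scene.npy",b)
crop(a,130,150,240,230,7,"pics/tbed.png")
crop(a,300,210,410,270,7,"pics/trake.png")
crop(b,275,110,345,200,6,"pics/srake.png")
crop(b,135,225,270,355,4,"pics/sbed.png")
E
```

```text
(no output)
```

View pics/tbed.png

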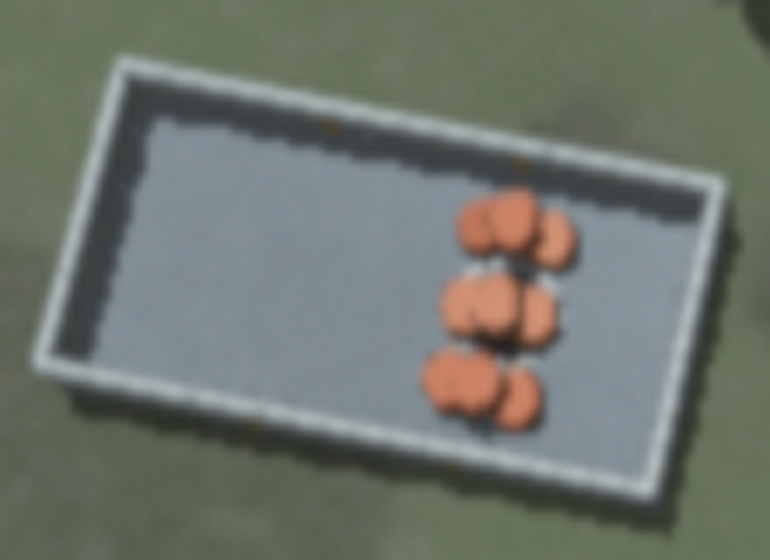

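View pics/trake.png

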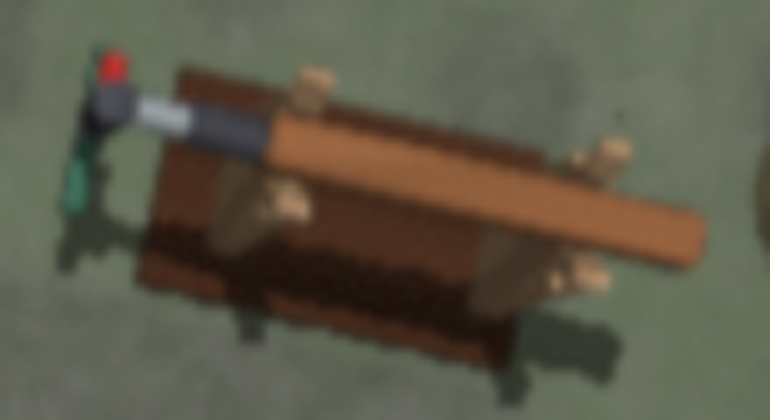

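View pics/srake.png

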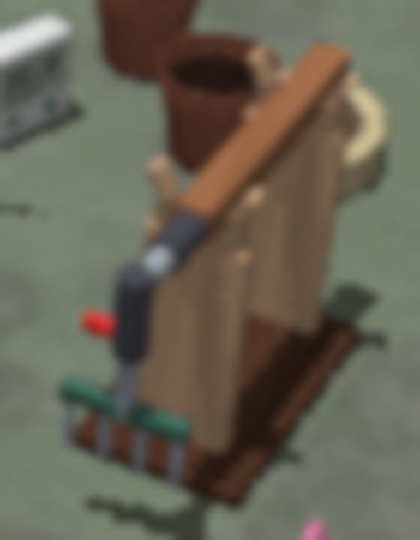

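View pics/sbed.png

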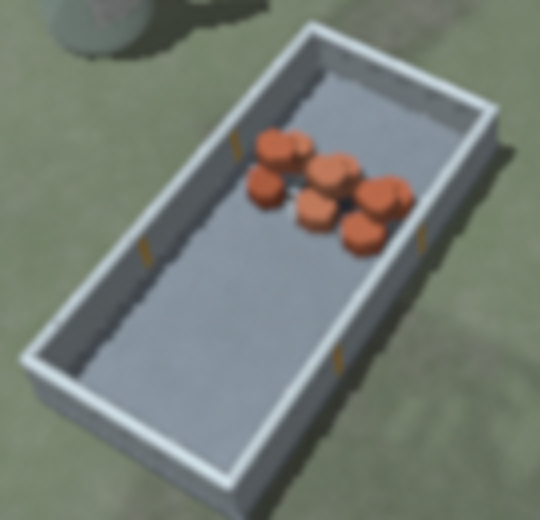

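```bash
python3 - <<'E'
from h import *
from scipy.optimize import least_squares
ct=info("top"); cs=info("scene")
# bed outer rim corners
tc=np.array([(118,58),(727,180),(658,498),(36,370)])/7+[130-.43,150-.43]
sc=np.array([(28,358),(312,22),(498,105),(235,487)])/4+[135-.375,225-.375]
# local corners: order top: (+x,+y),(+x,-y),(-x,-y),(-x,+y)
L=np.array([(.065,.125),(.065,-.125),(-.065,-.125),(-.065,.125)])
Ls=np.array([(.065,.125),(.065,-.125),(-.065,-.125),(-.065,.125)])
def W(p,L,z):
    c,s=np.cos(p[2]),np.sin(p[2]); return np.c_[p[0]+c*L[:,0]-s*L[:,1],p[1]+s*L[:,0]+c*L[:,1],np.full(len(L),z)]
f=lambda p,t=1,s=1:np.r_[t*(proj(ct,W(p,L,.044))-tc).ravel(),s*(proj(cs,W(p,Ls,.044))-sc).ravel()]
for t,s in((1,1),(1,0),(0,1)):
    r=least_squares(f,[.567,.19,0],args=(t,s)); print("bed",r.x,np.degrees(r.x[2]),np.round(r.fun,1))
r=least_squares(f,[.567,.19,0]); np.save("bed.npy",r.x)
# rake: handle top face: tail corners (705,214),(690,268), front end (-> +60) corners (275,115),(265,160)
tr=np.array([(709,214),(692,271),(276,113),(264,162)])/7+[300-.43,210-.43]
sr=np.array([(318,40),(352,62),(178,208),(208,222)])/6+[275-.42,110-.42]
Lr=np.array([(.010,-.095),(-.010,-.095),(.010,.060),(-.010,.060)])
def g(p,t=1,s=1): return np.r_[t*(proj(ct,W(p,Lr,p[3] if len(p)>3 else .149))-tr).ravel(),s*(proj(cs,W(p,Lr,p[3] if len(p)>3 else .149))-sr).ravel()]
for t,s in((1,1),(1,0),(0,1)):
    r=least_squares(g,[.47,-.28,0],args=(t,s)); print("rake",r.x,np.degrees(r.x[2]),np.round(r.fun,1))
r=least_squares(g,[.47,-.28,0,.149]);print(r.x)
# rest base corners top z~0.01?; fork tips z .158: (315,85),(290,200),(612,155),(590,275)
tf=np.array([(318,82),(292,202),(615,152),(590,275)])/7+[299.6,209.6]
F=np.array([ray(ct,*q,.158) for q in tf]);print(F, F.mean(0))
d=(F[0]+F[1]-F[2]-F[3])/2; print("rest yaw",np.degrees(np.arctan2(-d[0],d[1])),np.linalg.norm(d))
# heap
bp=np.load("bed.npy");c,s=np.cos(bp[2]),np.sin(bp[2])
for q,z in (((480,228),.015),((513,220),.03),((555,240),.015),((465,305),.015),((495,305),.03),((537,318),.015),((443,380),.015),((477,383),.03),((519,400),.015)):
    P=ray(ct,q[0]/7+129.6,q[1]/7+149.6,.006+z); e=P[:2]-bp[:2]; print(np.round([1e3*(c*e[0]+s*e[1]),1e3*(-s*e[0]+c*e[1])]))
E
```

```text
bed [ 0.56199023  0.17118826 -0.09222153] -5.283904472677529 [-0.5  0.4 -0.3  0.1 -0.6  0.1 -0.9  0.5 -1.3 -0.3  0.1 -1.1  0.7 -0.8
  0.3 -0.5]
bed [ 0.56294108  0.16974448 -0.09429459] -5.402682294290748 [ 0.1  0.1  0.3 -0.1 -0.1 -0.1 -0.3  0.1 -0.  -0.   0.  -0.   0.  -0.
  0.  -0. ]
bed [ 0.56119565  0.17219148 -0.09166211] -5.251851893743097 [-0.   0.  -0.   0.  -0.   0.  -0.   0.  -1.2  0.3  0.1 -0.7  0.8 -0.4
  0.4  0.1]
rake [ 0.47178891 -0.29769842 -0.13448968] -7.705690869653523 [-0.6  0.4  0.4  0.3 -1.2 -0.3 -1.1  0.6 -0.3 -0.3  0.5 -2.1 -1.  -1.4
  0.9 -1.4]
rake [ 0.47253614 -0.29917707 -0.13594237] -7.788923990247358 [ 0.   0.2  1.   0.1 -0.6 -0.6 -0.5  0.3 -0.  -0.   0.  -0.  -0.  -0.
  0.  -0. ]
rake [ 0.46993144 -0.29174257 -0.13319447] -7.63148107597587 [-0.   0.  -0.   0.  -0.   0.  -0.   0.  -0.3  0.8  0.5 -0.9 -1.1  0.
  0.9  0.1]
[ 0.47287122 -0.30092912 -0.13582251  0.14250095]
[[ 0.50015279 -0.25482741  0.158     ]
 [ 0.45745494 -0.24856588  0.158     ]
 [ 0.48672911 -0.35863671  0.158     ]
 [ 0.4433737  -0.35188796  0.158     ]] [ 0.47192763 -0.30347949  0.158     ]
rest yaw -7.564036016739872 0.10447478986135178
[ 32. -30.]
[ 34. -45.]
[ 33. -61.]
[ -0. -31.]
[ -1. -46.]
[  0. -61.]
[-32. -30.]
[-33. -46.]
[-34. -61.]
```

Candidates for the rake's rest, in the 800x600 top view, are the brown two-fork rest at (570,375) with the rake lying in it and the pink look-alike at (370,430). I choose the brown one, and the close crop confirms the rake lies in its forks. The only rake-like objects elsewhere are the blue scoop at (165,410) and the pens. I approach now.

Request:
{"name": "servo_tool", "arguments": {
  "jaw": [0, 0, 0, 0, 0, 0, 0, 0, 0, 0, 0, 0, 0, 0, 0, 0, 0, 0],
  "dp": [
    [16, -45, 1],
    [16, -45, 1],
    [16, -45, 1],
    [16, -45, 1],
    [16, -45, 1],
    [16, -45, 1],
    [16, -45, 1],
    [16, -45, 1],
    [16, -45, 1],
    [16, -45, 1],
    [16, -45, 1],
    [16, -45, 1],
    [16, -45, 1],
    [16, -45, 1],
    [16, -45, 1],
    [16, -45, 1],
    [16, -45, 1],
    [10, -40, 1]
  ],
  "delta_rot": [
    [0, 0, -7.75],
    [0, 0, -7.75],
    [0, 0, -7.75],
    [0, 0, -7.75],
    [0, 0, -7.75],
    [0, 0, -7.75],
    [0, 0, -7.75],
    [0, 0, -7.75],
    [0, 0, -7.75],
    [0, 0, -7.75],
    [0, 0, 0],
    [0, 0, 0],
    [0, 0, 0],
    [0, 0, 0],
    [0, 0, 0],
    [0, 0, 0],
    [0, 0, 0],
    [0, 0, 0]
  ],
  "newtons": 110
}}

```text
t: 2.75
ee_pos: [0.4731, -0.3195, 0.249]
orientation: [-0.0, 0.996, -0.093, 0.005]
force: [0.3, 0.3, 0.5]
grip_width: 1.0
```

```bash
cat >> h.py <<'E'
from scipy.spatial.transform import Rotation as Rn
def st():
    o=arm.observe(); q=o["orientation"]; R=Rn.from_quat(q[[1,2,3,0]]).as_matrix()
    print("t %.2f"%o["t"],"tcp",np.round(o["ee_pos"]*1e3,1),"yaw %.2f"%np.degrees(np.arctan2(R[1,0],R[0,0])),"z",np.round(R[:,2],3),"F",np.round(o["force"],1),"w %.3f"%o["grip_width"],"q",np.round(o["q"],2))
    return o,R
E
python3 - <<'E'
from h import *
st(); a=arm.snapshot("wrist"); cv2.imwrite("pics/w1.png",cv2.resize(a[:,:,::-1],(800,600)))
c=info("wrist")
for o in("rake_grip","rake_sleeve","rest_cradle"):
  print(o,[(round(d["score"],2),[round(float(v),3) for v in d["position"]]) for d in arm.look_for("wrist",o)])
for L in [(0,0,.149),(.01,.06,.149),(-.01,.06,.149),(.01,-.095,.149),(-.01,-.095,.149)]:
  y=np.radians(-7.7); P=[.472+np.cos(y)*L[0]-np.sin(y)*L[1],-.297+np.sin(y)*L[0]+np.cos(y)*L[1],L[2]]
  print(proj(c,P)*800/512)
E
```

```text
t 2.75 tcp [ 473.1 -319.5  249. ] yaw -10.62 z [ 0.01 -0.   -1.  ] F [0.3 0.3 0.5] w 1.000 q [-0.6   0.14  0.26  1.69  0.01  1.16]
rake_grip [(0.71, [0.475, -0.275, 0.148])]
rake_sleeve [(0.81, [0.475, -0.272, 0.146])]
rest_cradle [(0.57, [0.48, -0.302, 0.007])]
[[386.63038852 244.83784011]]
[[401.10422931 107.24729747]]
[[354.80563582 109.8541528 ]]
[[417.18607146 422.47576256]]
[[378.84954173 424.43984889]]
```

View pics/w1.png

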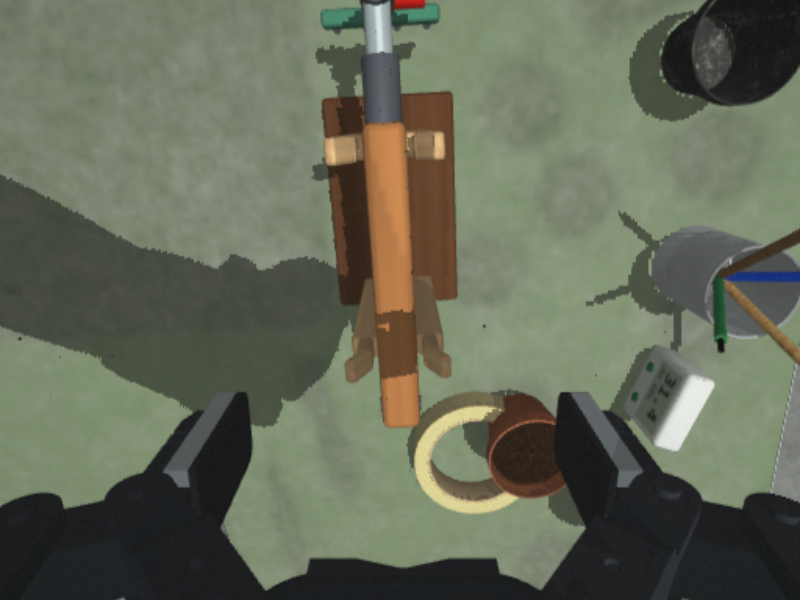

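The wrist view shows the handle from (385,123) to (402,426), between the forks.

```bash
python3 - <<'E'
from h import *
from scipy.optimize import least_squares
c=info("wrist"); st()
px=np.array([(418.5,425),(384.5,427.5),(405.5,123),(364.5,123)])*.64
Lr=np.array([(.010,-.095),(-.010,-.095),(.010,.060),(-.010,.060)])
def W(p):
    C,s=np.cos(p[2]),np.sin(p[2]); return np.c_[p[0]+C*Lr[:,0]-s*Lr[:,1],p[1]+s*Lr[:,0]+C*Lr[:,1],np.full(4,.149)]
r=least_squares(lambda p:(proj(c,W(p))-px).ravel(),[.47,-.29,-.13]);print(r.x,np.degrees(r.x[2]),np.round(r.fun,1))
for q in((343,150),(427,146),(357,362),(437,360)): print(ray(c,q[0]*.64,q[1]*.64,.158))
E
```

```text
t 2.95 tcp [ 472.4 -317.6  248.5] yaw -10.67 z [ 0.009  0.001 -1.   ] F [ 0.   0.2 -0. ] w 0.996 q [-0.59  0.13  0.26  1.69  0.01  1.16]
[ 0.47229343 -0.29558396 -0.13991273] -8.016408988472916 [ 1.3  2.7 -1.2  2.2  1.4 -2.4 -1.6 -1. ]
[ 0.46089696 -0.24478409  0.158     ]
[ 0.49648361 -0.24983578  0.158     ]
[ 0.44582918 -0.34288328  0.158     ]
[ 0.48410183 -0.34917576  0.158     ]
```

Request:
{"name": "servo_tool", "arguments": {
  "jaw": [0, 0, 0, 0, 0],
  "dp": [
    [0, 21, -10],
    [0, 0, -20],
    [0, 0, -20],
    [0, 0, -10],
    [0, 0, 0]
  ],
  "delta_rot": [
    [0, 0.5, 2.8],
    [0, 0, 0],
    [0, 0, 0],
    [0, 0, 0],
    [0, 0, 0]
  ]
}}

```text
t: 3.45
ee_pos: [0.472, -0.2907, 0.1902]
orientation: [0.0, 0.998, -0.065, 0.002]
force: [-0.9, -0.2, 0.2]
grip_width: 0.995
```

```bash
python3 - <<'E'
from h import *
o,R=st(); c=info("wrist"); a=arm.snapshot("wrist"); cv2.imwrite("pics/w2.png",cv2.resize(a[:,:,::-1],(800,600)));st()
E
```

```text
t 3.45 tcp [ 472.  -290.7  190.2] yaw -7.50 z [ 0.004 -0.001 -1.   ] F [-0.9 -0.2  0.2] w 0.995 q [-0.55  0.08  0.09  1.58  0.    1.15]
t 3.50 tcp [ 472.2 -290.9  191. ] yaw -7.50 z [ 0.005 -0.001 -1.   ] F [0.7 0.2 1.1] w 1.000 q [-0.55  0.08  0.09  1.58  0.    1.15]
```

View pics/w2.png

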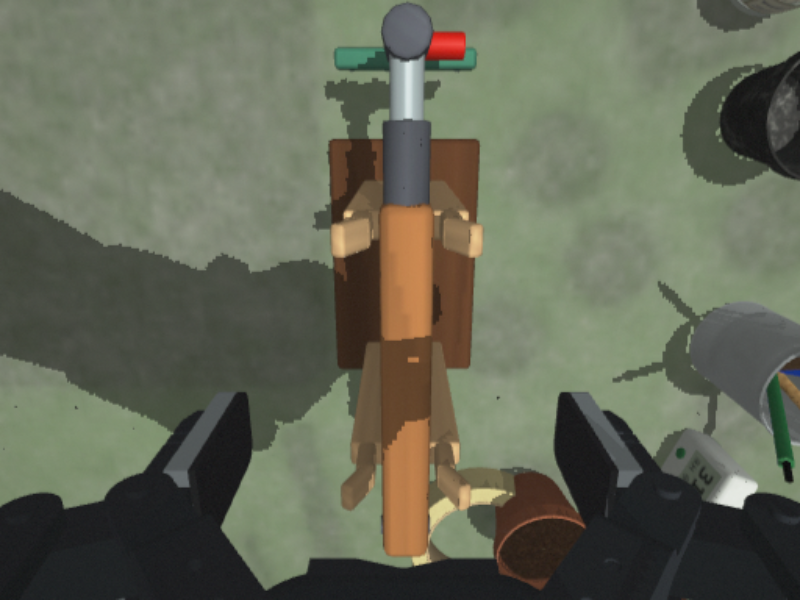

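```bash
python3 - <<'E'
from h import *
c=info("wrist"); 
f=ray(c,407*.64,206*.64,.149); b=ray(c,405.5*.64,556*.64,.149); print(f,b,np.linalg.norm(f-b)); d=(f-b)/np.linalg.norm(f-b); print((f-.060*d+b+.095*d)/2, np.degrees(np.arctan2(-d[0],d[1])))
E
```

```text
[ 0.48072937 -0.23912747  0.149     ] [ 0.46046965 -0.39077537  0.149     ] 0.1529952367975441
[ 0.47291687 -0.29760553  0.149     ] -7.609491885724783
```

Request:
{"name": "servo_tool", "arguments": {
  "jaw": [0, 0, 0, 0, 0, 0, 160, 230, 255, 255, 255],
  "dp": [
    [1, -6.5, -20],
    [0, 0, -20],
    [0, 0, -20],
    [0, 0, -11],
    [0, 0, 0],
    [0, 0, 0],
    [0, 0, 0],
    [0, 0, 0],
    [0, 0, 0],
    [0, 0, 0],
    [0, 0, 0]
  ],
  "delta_rot": [
    [0, 0.3, 0],
    [0, 0, 0],
    [0, 0, 0],
    [0, 0, 0],
    [0, 0, 0],
    [0, 0, 0],
    [0, 0, 0],
    [0, 0, 0],
    [0, 0, 0],
    [0, 0, 0],
    [0, 0, 0]
  ]
}}

```text
t: 4.6
ee_pos: [0.4758, -0.2981, 0.1305]
orientation: [0.004, 0.998, -0.065, 0.006]
force: [-5.1, 0.7, -2.2]
grip_width: 0.208
```

```bash
python3 - <<'E'
from h import *
st(); a=arm.snapshot("wrist"); cv2.imwrite("pics/w3.png",cv2.resize(a[:,:,::-1],(800,600)));st()
E
```

```text
t 4.60 tcp [ 475.8 -298.1  130.5] yaw -7.43 z [ 0.011 -0.009 -1.   ] F [-5.1  0.7 -2.2] w 0.208 q [-0.56  0.09 -0.02  1.45 -0.    1.14]
t 4.65 tcp [ 475.8 -298.1  130.4] yaw -7.44 z [ 0.011 -0.009 -1.   ] F [-6.   2.   7.3] w 0.206 q [-0.56  0.09 -0.02  1.45 -0.    1.14]
```

View pics/w3.png

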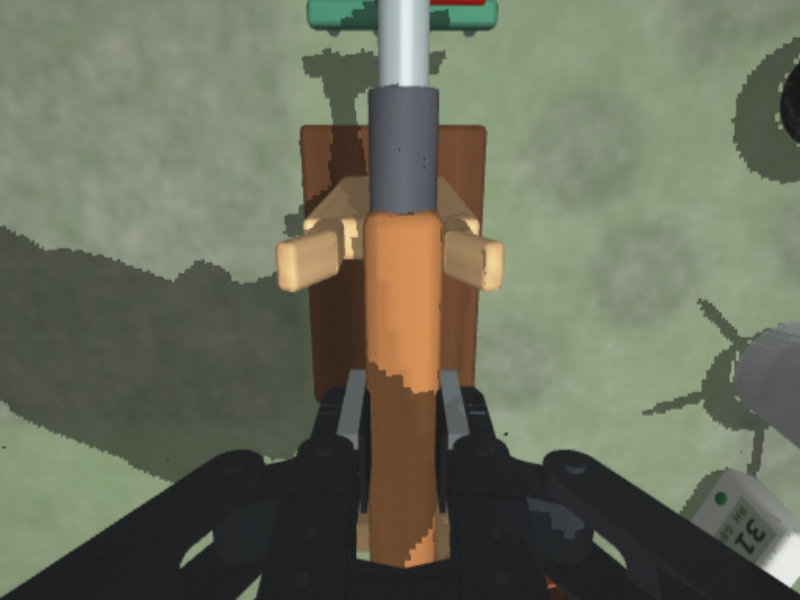

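The grasp is about 11 mm too high (TCP z is 130, wanted 119), so I re-grasp lower.

Request:
{"name": "servo_tool", "arguments": {
  "jaw": [120, 60, 60, 60, 60, 60, 60],
  "dp": [
    [0, 0, 0],
    [0, 0, 0],
    [-2.5, 0, -7],
    [0, 0, -6],
    [0, 0, 0],
    [0, 0, 0],
    [0, 0, 0]
  ],
  "delta_rot": [
    [0, 0, 0],
    [0, 0, 0],
    [0.3, 0.4, 0],
    [0, 0, 0],
    [0, 0, 0],
    [0, 0, 0],
    [0, 0, 0]
  ]
}}

```text
t: 5.35
ee_pos: [0.473, -0.298, 0.1156]
orientation: [0.001, 0.998, -0.065, 0.002]
force: [0.3, -0.0, -0.6]
grip_width: 0.764
```

```bash
python3 - <<'E'
from h import *
st(); 
E
```

```text
t 5.35 tcp [ 473.  -298.   115.6] yaw -7.44 z [ 0.003 -0.003 -1.   ] F [ 0.3 -0.  -0.6] w 0.764 q [-0.56  0.09 -0.04  1.43 -0.    1.14]
```

Request:
{"name": "servo_tool", "arguments": {
  "jaw": [140, 220, 255, 255, 255, 255],
  "dp": [
    [0, 0, 2],
    [0, 0, 0],
    [0, 0, 0],
    [0, 0, 0],
    [0, 0, 0],
    [0, 0, 0]
  ],
  "delta_rot": [
    [0, 0, 0],
    [0, 0, 0],
    [0, 0, 0],
    [0, 0, 0],
    [0, 0, 0],
    [0, 0, 0]
  ],
  "newtons": 110
}}

```text
t: 5.95
ee_pos: [0.4734, -0.2982, 0.1186]
orientation: [0.002, 0.998, -0.065, 0.002]
force: [-1.3, -0.5, -0.1]
grip_width: 0.214
```

```bash
python3 - <<'E'
from h import *
st(); 
E
```

```text
t 5.95 tcp [ 473.4 -298.2  118.6] yaw -7.44 z [ 0.004 -0.004 -1.   ] F [-1.3 -0.5 -0.1] w 0.214 q [-0.56  0.09 -0.04  1.44 -0.    1.14]
```

Request:
{"name": "servo_tool", "arguments": {
  "jaw": [255, 255, 255, 255, 255, 255, 255, 255, 255, 255, 255, 255],
  "dp": [
    [0, 0, 15],
    [0, 0, 25],
    [0, 0, 30],
    [0, 0, 15],
    [5, 20, 0],
    [12, 42, 0],
    [12, 42, 0],
    [12, 42, 0],
    [12, 42, 0],
    [8, 30, 0],
    [4, 15, 0],
    [0, 0, 0]
  ],
  "delta_rot": [
    [0, 0, 0],
    [0, 0, 0],
    [0, 0, 0],
    [0, 0, 0],
    [0, 0, 1],
    [0, 0, 1],
    [0, 0, 0],
    [0, 0, 0],
    [0, 0, 0],
    [0, 0, 0],
    [0, 0, 0],
    [0, 0, 0]
  ]
}}

```text
t: 7.15
ee_pos: [0.5381, -0.0564, 0.2166]
orientation: [0.002, 0.999, -0.048, 0.004]
force: [0.2, -0.6, -0.5]
grip_width: 0.215
```

```bash
python3 - <<'E'
from h import *
st(); 
for n in ("scene","wrist"):
    a=arm.snapshot(n); np.save(n+"1.npy",a); cv2.imwrite(f"pics/{n}4.png",cv2.resize(a[:,:,::-1],(800,600)))
    print([(round(d["score"],2),[round(float(v),3) for v in d["position"]]) for d in arm.look_for(n,"rake_sleeve")])
st()
E
```

```text
t 7.15 tcp [538.1 -56.4 216.6] yaw -5.52 z [ 0.007 -0.004 -1.   ] F [ 0.2 -0.6 -0.5] w 0.215 q [-0.1   0.05  0.11  1.62 -0.    1.56]
[(0.56, [0.54, 0.051, 0.234])]
[(0.55, [0.541, -0.01, 0.248])]
t 7.35 tcp [537.7 -59.2 216.1] yaw -5.73 z [ 0.007 -0.004 -1.   ] F [ 0.3  0.6 -1.2] w 0.213 q [-0.11  0.05  0.11  1.62 -0.    1.56]
```

View pics/scene4.png

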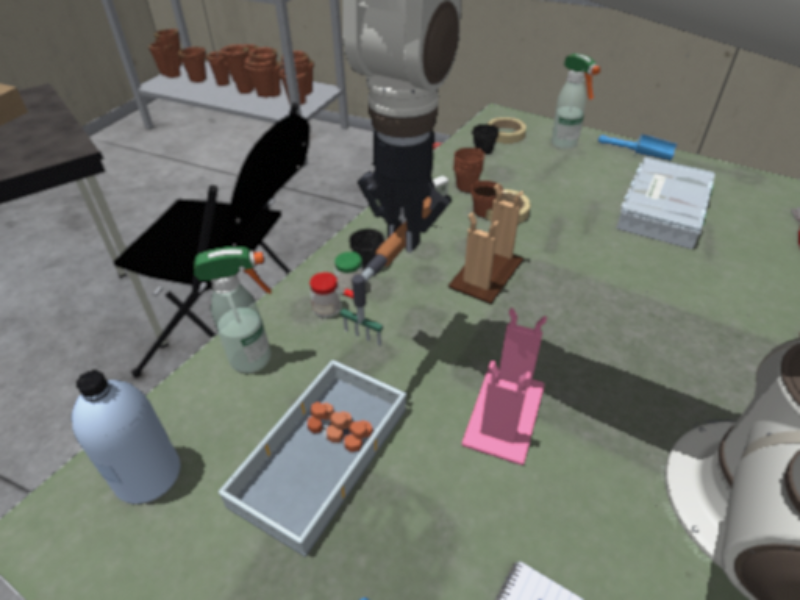

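View pics/wrist4.png

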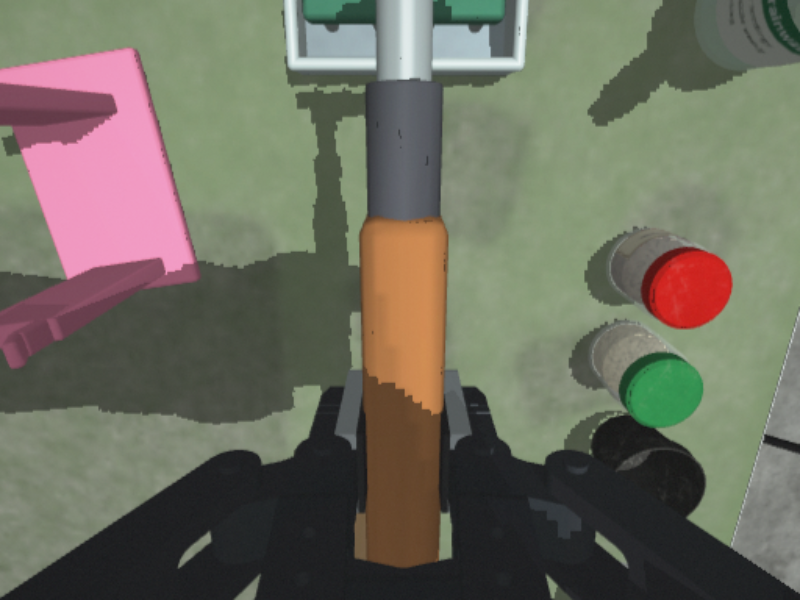

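```bash
python3 - <<'E'
from h import *
c=info("wrist"); bp=np.load("bed.npy")
for q in((287,71),(526,69)):
    print(ray(c,q[0]*.64,q[1]*.64,.044))
for x in(-.065,.065):
    C,s=np.cos(bp[2]),np.sin(bp[2]); print("pred",bp[0]+C*x+s*.125,bp[1]+s*x-C*.125)
b=np.load("scene1.npy"); crop(b,205,165,260,225,10,"pics/stip.png")
E
```

```text
[0.48622739 0.05362135 0.044     ]
[0.6175513  0.04152021 0.044     ]
pred 0.4857550806017273 0.05270534041719681
pred 0.6152026595943322 0.04073352798326256
```

View pics/stip.png

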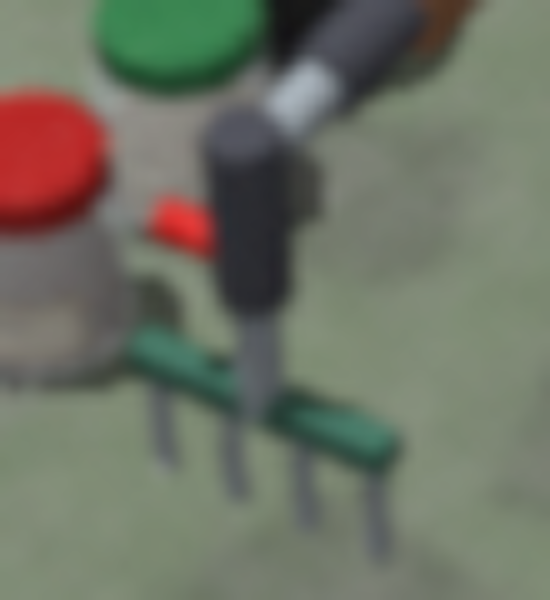

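```bash
python3 - <<'E'
from h import *
from scipy.optimize import least_squares
c=info("scene")
px=np.array([(165,468),(238,500),(308,528),(380,562)])/10+[204.55,164.55]
y=np.radians(-5.65); G=np.array([.538,-.0572,.2358]); ex=np.array([np.cos(y),np.sin(y),0]); ey=np.array([-np.sin(y),np.cos(y),0])
def m(p): 
    return np.array([G+ex*(x+p[0])+ey*(.1155+p[1])-np.array([0,0,p[2]]) for x in (.027,.009,-.009,-.027)])
for k in (0,1):
    f=lambda p:np.r_[(proj(c,m(p if k else [p[0],0,p[1]]))-px).ravel()]
    r=least_squares(f,[0,0,.1] if k else [0,.1]); print(np.round(r.x*1e3,1),np.round(r.fun,1))
# bar ends
E
```

```text
[-0.3 99.9] [ 0.3  0.2 -0.1 -0.1 -0.1  0.1 -0.1 -0.2]
[-5.5  7.1 90.5] [ 0.1  0.1 -0.2 -0.1 -0.   0.2  0.1 -0.1]
```

Request:
{"name": "servo_tool", "arguments": {
  "jaw": [255, 255, 255, 255, 255, 255, 255],
  "dp": [
    [-16, 23, 0],
    [0, 0, -30],
    [0, 0, -30],
    [0, 0, -30],
    [0, 0, -15],
    [0, 0, 0],
    [0, 0, 0]
  ],
  "delta_rot": [
    [0, 0.2, 0.6],
    [0, 0, 0],
    [0, 0, 0],
    [0, 0, 0],
    [0, 0, 0],
    [0, 0, 0],
    [0, 0, 0]
  ]
}}

```text
t: 8.05
ee_pos: [0.5197, -0.0433, 0.1097]
orientation: [0.003, 0.999, -0.05, 0.003]
force: [-0.1, 0.0, -1.0]
grip_width: 0.216
```

```bash
cat >> h.py <<'E'
B=np.array([.563,.172]); BY=np.radians(-5.3)
def loc(o,R):
    y=np.arctan2(R[1,0],R[0,0])-np.radians(.16); ey=np.array([-np.sin(y),np.cos(y)])
    P=o["ee_pos"][:2]+ey*.1155; e=P-B; C,s=np.cos(BY),np.sin(BY)
    print("head bed-xy",np.round(1e3*np.array([C*e[0]+s*e[1],-s*e[0]+C*e[1]]),1),"rel yaw %.2f"%np.degrees(y-BY),"tip above floor(nominal L=100) %.1f"%(o["ee_pos"][2]*1e3-80.6-6))
E
python3 - <<'E'
from h import *
loc(*st())
E
```

```text
t 8.05 tcp [519.7 -43.3 109.7] yaw -5.77 z [ 0.006 -0.006 -1.   ] F [-0.1  0.  -1. ] w 0.216 q [-0.08  0.   -0.15  1.42 -0.01  1.59]
head bed-xy [ -21.9 -102.9] rel yaw -0.63 tip above floor(nominal L=100) 23.1
```

Request:
{"name": "servo_tool", "arguments": {
  "jaw": [255, 255, 255, 255, 255],
  "dp": [
    [0, 4, -10],
    [0, 0, -6],
    [0, 0, -2],
    [0, 0, -1],
    [0, 0, 0]
  ],
  "delta_rot": [
    [0, 0.2, 0.6],
    [0, 0, 0],
    [0, 0, 0],
    [0, 0, 0],
    [0, 0, 0]
  ]
}}

```text
t: 8.55
ee_pos: [0.5213, -0.0399, 0.0923]
orientation: [0.003, 0.999, -0.045, 0.003]
force: [-0.8, 0.0, -1.7]
grip_width: 0.217
```

```bash
python3 - <<'E'
from h import *
loc(*st())
a=arm.snapshot("wrist"); cv2.imwrite("pics/w5.png",cv2.resize(a[:,:,::-1],(800,600)))
b=arm.snapshot("scene"); crop(b,140,220,275,350,4,"pics/s5.png")
E
```

```text
t 8.55 tcp [521.3 -39.9  92.3] yaw -5.19 z [ 0.006 -0.006 -1.   ] F [-0.8  0.  -1.7] w 0.217 q [-0.07  0.01 -0.17  1.38 -0.01  1.59]
head bed-xy [-21.9 -99.4] rel yaw -0.05 tip above floor(nominal L=100) 5.7
```

View pics/w5.png

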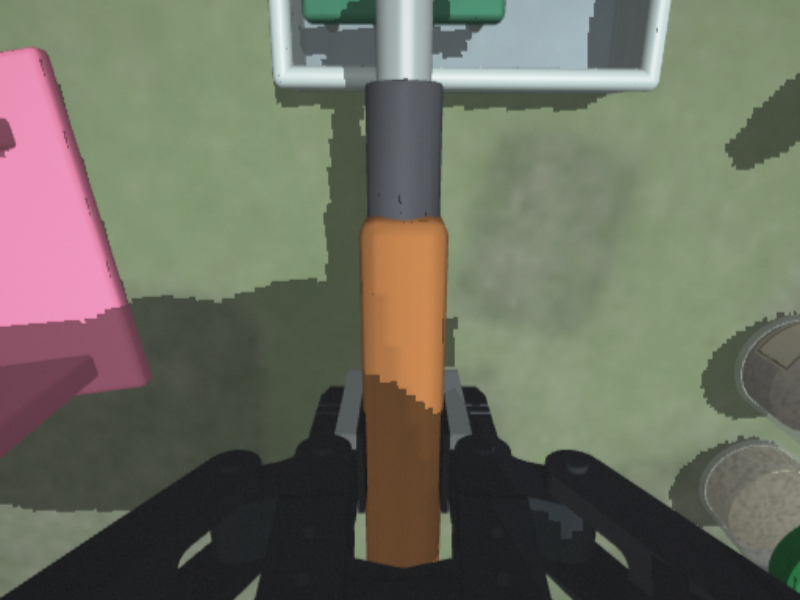

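View pics/s5.png

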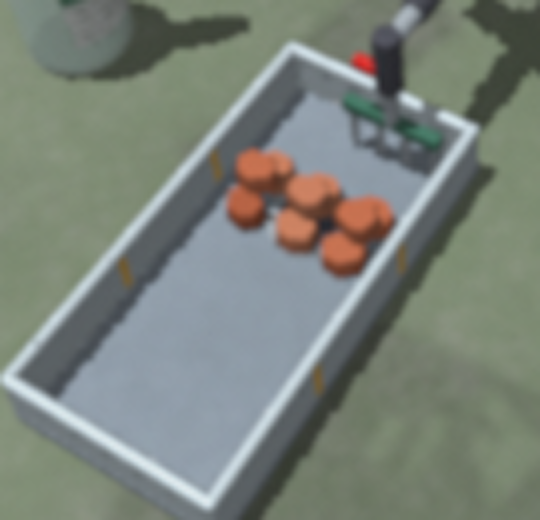

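The rake is inside the trough behind the heap: in the crop the bar is at (395,120) and the heap spans x 230–390. I keep feeling down for the floor.

Request:
{"name": "servo_tool", "arguments": {
  "jaw": [255, 255, 255],
  "dp": [
    [0, 0, -2],
    [0, 0, -2],
    [0, 0, 0]
  ],
  "delta_rot": [
    [0, 0.2, 0],
    [0, 0, 0],
    [0, 0, 0]
  ]
}}

```text
t: 8.95
ee_pos: [0.5216, -0.0399, 0.0886]
orientation: [0.003, 0.999, -0.045, 0.002]
force: [-0.1, -0.4, -1.7]
grip_width: 0.215
```

Request:
{"name": "servo_tool", "arguments": {
  "jaw": [255, 255],
  "dp": [
    [0, 0, -2],
    [0, 0, 0]
  ],
  "delta_rot": [
    [0, 0, 0],
    [0, 0, 0]
  ]
}}

```text
t: 9.15
ee_pos: [0.5219, -0.0401, 0.0871]
orientation: [0.003, 0.999, -0.045, 0.002]
force: [-1.5, 0.0, 1.2]
grip_width: 0.214
```

Request:
{"name": "servo_tool", "arguments": {
  "jaw": [255, 255],
  "dp": [
    [0, 0, -1.5],
    [0, 0, 0]
  ],
  "delta_rot": [
    [0, 0, 0],
    [0, 0, 0]
  ]
}}

```text
t: 9.35
ee_pos: [0.5222, -0.0403, 0.0868]
orientation: [0.003, 0.999, -0.045, 0.003]
force: [-2.4, 0.5, 2.5]
grip_width: 0.214
```

Request:
{"name": "servo_tool", "arguments": {
  "jaw": [255, 255],
  "dp": [
    [0, 0, -1],
    [0, 0, 0]
  ],
  "delta_rot": [
    [0, 0, 0],
    [0, 0, 0]
  ]
}}

```text
t: 9.55
ee_pos: [0.5222, -0.0404, 0.0866]
orientation: [0.003, 0.999, -0.045, 0.003]
force: [-2.3, -1.2, 3.3]
grip_width: 0.219
```

Request:
{"name": "servo_tool", "arguments": {
  "jaw": [255, 255, 255, 255, 255, 255, 255, 255, 255, 255, 255],
  "dp": [
    [0, 0, 10],
    [0, 0, 9],
    [0, 0, 0],
    [1, 10, 0],
    [1, 12, 0],
    [1, 12, 0],
    [1, 12, 0],
    [1, 12, 0],
    [1, 12, 0],
    [1, 10, 0],
    [0, 0, 0]
  ],
  "delta_rot": [
    [0, 0, 0],
    [0, 0, 0],
    [0, 0, 0],
    [0, 0, 0],
    [0, 0, 0],
    [0, 0, 0],
    [0, 0, 0],
    [0, 0, 0],
    [0, 0, 0],
    [0, 0, 0],
    [0, 0, 0]
  ]
}}

```text
t: 10.65
ee_pos: [0.5291, 0.0484, 0.1054]
orientation: [0.003, 0.999, -0.044, 0.002]
force: [-0.6, -1.1, -2.0]
grip_width: 0.216
```

```bash
sed -i 's/-80.6-6/-81.3-6/' h.py; cat >> h.py <<'E'
def look(k):
    loc(*st())
    a=arm.snapshot("top"); b=arm.snapshot("scene")
    o=np.hstack([cv2.resize(x[:,:,::-1],(400,420),interpolation=cv2.INTER_CUBIC) for x in (a[145:232,135:235],b[222:352,140:265])])
    cv2.imwrite(f"pics/{k}.png",o); np.save("top_l.npy",a); np.save("sc_l.npy",b)
E
python3 - <<'E'
from h import *
look("k1")
E
```

```text
t 10.65 tcp [529.1  48.4 105.4] yaw -5.09 z [ 0.005 -0.006 -1.   ] F [-0.6 -1.1 -2. ] w 0.216 q [ 0.09  0.03 -0.13  1.41 -0.01  1.75]
head bed-xy [-22.4 -10.7] rel yaw 0.05 tip above floor(nominal L=100) 18.1
```

View pics/k1.png

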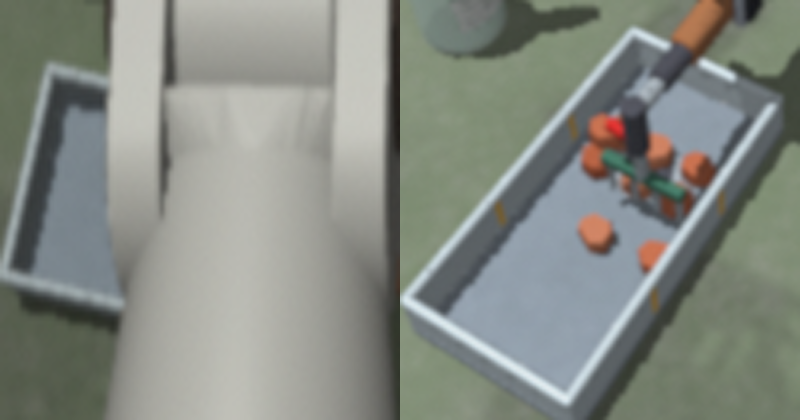

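```bash
cat >> h.py <<'E'
def bl(cam,us,z=.0135):
    c=info(cam); C,s=np.cos(BY),np.sin(BY)
    for u in us:
        if cam=="scene": q=(140+(u[0]-400)/3.2,222+u[1]*130/420)
        else: q=(135+u[0]/4,145+u[1]*87/420)
        e=ray(c,*q,z)[:2]-B; print(u,"->",np.round(1e3*np.array([C*e[0]+s*e[1],-s*e[0]+C*e[1]])))
E
python3 - <<'E'
from h import *
bl("scene",[(596,233),(655,255),(697,168),(658,152),(595,162)])
bl("scene",[(603,128)],.0285)
E
```

```text
(596, 233) -> [-2. 17.]
(655, 255) -> [-45.  11.]
(697, 168) -> [-34. -59.]
(658, 152) -> [ -2. -56.]
(595, 162) -> [ 32. -28.]
(603, 128) -> [ 36. -46.]
```

Request:
{"name": "servo_tool", "arguments": {
  "jaw": [255, 255, 255, 255, 255, 255, 255, 255, 255, 255, 255],
  "dp": [
    [0, 3, -8],
    [0, 0, -8],
    [0, 0, 0],
    [1, 10, 0],
    [1, 12, 0],
    [1, 12, 0],
    [1, 12, 0],
    [1, 12, 0],
    [1, 10, 0],
    [0, 3, 0],
    [0, 0, 0]
  ],
  "delta_rot": [
    [0, 0, 0],
    [0, 0, 0],
    [0, 0, 0],
    [0, 0, 0],
    [0, 0, 0],
    [0, 0, 0],
    [0, 0, 0],
    [0, 0, 0],
    [0, 0, 0],
    [0, 0, 0],
    [0, 0, 0]
  ]
}}

```text
t: 11.85
ee_pos: [0.5354, 0.1276, 0.088]
orientation: [0.003, 0.999, -0.045, 0.003]
force: [0.5, -0.8, -1.4]
grip_width: 0.219
```

```bash
python3 - <<'E'
from h import *
look("k2")
E
```

```text
t 11.85 tcp [535.4 127.6  88. ] yaw -5.18 z [ 0.005 -0.007 -1.   ] F [ 0.5 -0.8 -1.4] w 0.219 q [ 0.24  0.08 -0.11  1.38 -0.01  1.9 ]
head bed-xy [-23.3  68.7] rel yaw -0.04 tip above floor(nominal L=100) 0.7
```

View pics/k2.png

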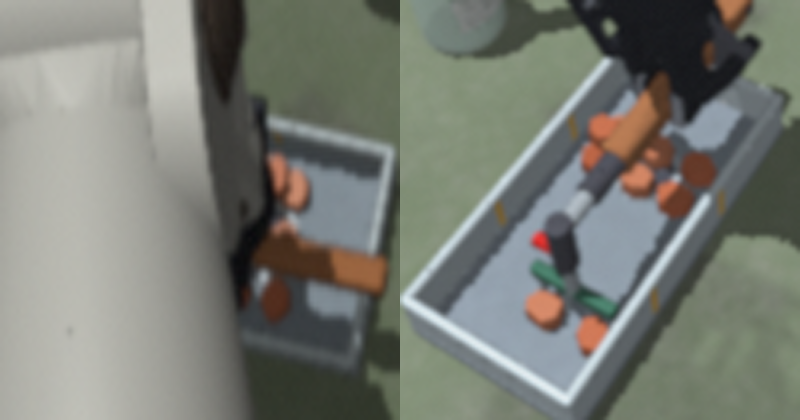

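Request:
{"name": "servo_tool", "arguments": {
  "jaw": [255, 255, 255, 255, 255, 255, 255, 255, 255, 255, 255, 255],
  "dp": [
    [0, 0, 25],
    [0, 0, 25],
    [8, -40, 0],
    [8, -44, 0],
    [8, -44, 0],
    [8, -35, 0],
    [0, -5, -15],
    [0, 0, -15],
    [0, 0, -2],
    [0, 0, 0],
    [0, 0, 0],
    [0, 0, 0]
  ],
  "delta_rot": [
    [0, 0, 0],
    [0, 0, 0],
    [0, 0, 0],
    [0, 0, 0],
    [0, 0, 0],
    [0, 0, 0],
    [0, 0, 0],
    [0, 0, 0],
    [0, 0, 0],
    [0, 0, 0],
    [0, 0, 0],
    [0, 0, 0]
  ]
}}

```text
t: 13.15
ee_pos: [0.5658, -0.0478, 0.1062]
orientation: [0.003, 0.999, -0.045, 0.002]
force: [0.1, 0.3, -1.7]
grip_width: 0.22
```

```bash
python3 - <<'E'
from h import *
look("k3")
a=arm.snapshot("wrist"); cv2.imwrite("pics/w6.png",cv2.resize(a[:,:,::-1],(800,600)))
E
```

```text
t 13.15 tcp [565.8 -47.8 106.2] yaw -5.20 z [ 0.004 -0.007 -1.   ] F [ 0.1  0.3 -1.7] w 0.220 q [-0.08  0.11 -0.04  1.42 -0.01  1.58]
head bed-xy [  23.3 -103.1] rel yaw -0.06 tip above floor(nominal L=100) 18.9
```

View pics/k3.png

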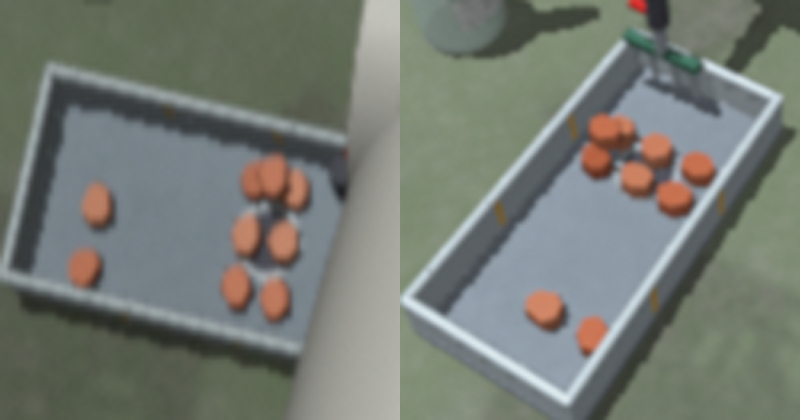

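Request:
{"name": "servo_tool", "arguments": {
  "jaw": [255, 255, 255, 255, 255, 255, 255, 255, 255, 255],
  "dp": [
    [3, 10, 0],
    [1, 12, 0],
    [1, 12, 0],
    [1, 12, 0],
    [1, 12, 0],
    [1, 12, 0],
    [1, 12, 0],
    [1, 8, 0],
    [0, 2, 0],
    [0, 0, 0]
  ],
  "delta_rot": [
    [0, 0, 0],
    [0, 0, 0],
    [0, 0, 0],
    [0, 0, 0],
    [0, 0, 0],
    [0, 0, 0],
    [0, 0, 0],
    [0, 0, 0],
    [0, 0, 0],
    [0, 0, 0]
  ]
}}

```text
t: 14.3
ee_pos: [0.577, 0.0543, 0.1068]
orientation: [0.003, 0.999, -0.044, 0.003]
force: [-1.0, -0.2, -1.9]
grip_width: 0.214
```

```bash
python3 - <<'E'
from h import *
look("k4")
E
```

```text
t 14.30 tcp [577.   54.3 106.8] yaw -5.07 z [ 0.005 -0.007 -1.   ] F [-1.  -0.2 -1.9] w 0.214 q [ 0.1   0.14 -0.01  1.42 -0.01  1.76]
head bed-xy [24.7 -0.4] rel yaw 0.07 tip above floor(nominal L=100) 19.5
```

View pics/k4.png

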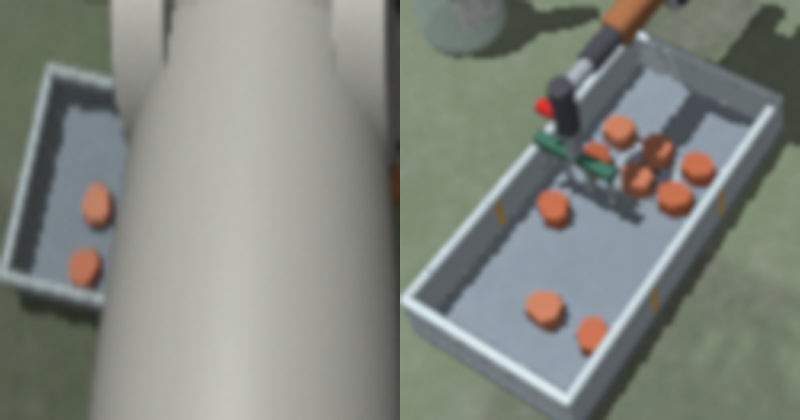

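Request:
{"name": "servo_tool", "arguments": {
  "jaw": [255, 255, 255, 255, 255, 255, 255, 255, 255, 255, 255, 255],
  "dp": [
    [0, -6, 0],
    [0, 0, -8],
    [0, 0, -8],
    [0, 0, 0],
    [1, 10, 0],
    [1, 12, 0],
    [1, 12, 0],
    [1, 12, 0],
    [1, 12, 0],
    [1, 10, 0],
    [0, 2, 0],
    [0, 0, 0]
  ],
  "delta_rot": [
    [0, 0, 0],
    [0, 0, 0],
    [0, 0, 0],
    [0, 0, 0],
    [0, 0, 0],
    [0, 0, 0],
    [0, 0, 0],
    [0, 0, 0],
    [0, 0, 0],
    [0, 0, 0],
    [0, 0, 0],
    [0, 0, 0]
  ]
}}

```text
t: 15.6
ee_pos: [0.5832, 0.1236, 0.0893]
orientation: [0.003, 0.999, -0.045, 0.003]
force: [0.5, -0.4, -2.0]
grip_width: 0.217
```

```bash
python3 - <<'E'
from h import *
bl("scene",[(553,208)])
look("k5")
E
```

```text
(553, 208) -> [35. 16.]
t 15.60 tcp [583.2 123.6  89.3] yaw -5.13 z [ 0.005 -0.007 -1.   ] F [ 0.5 -0.4 -2. ] w 0.217 q [ 0.21  0.18  0.01  1.39 -0.01  1.87]
head bed-xy [24.6 69.1] rel yaw 0.01 tip above floor(nominal L=100) 2.0
```

View pics/k5.png

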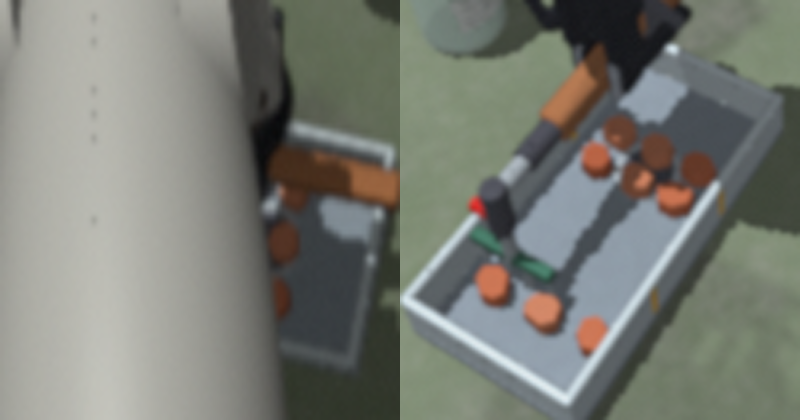

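Request:
{"name": "servo_tool", "arguments": {
  "jaw": [255, 255, 255, 255, 255, 255, 255, 255],
  "dp": [
    [0, 0, 25],
    [0, 0, 25],
    [-5, -40, 0],
    [-5, -45, 0],
    [-5, -45, 0],
    [-5, -45, 0],
    [-5, -30, 0],
    [0, 0, 0]
  ],
  "delta_rot": [
    [0, 0, 0],
    [0, 0, 0],
    [0, 0, 0],
    [0, 0, 0],
    [0, 0, 0],
    [0, 0, 0],
    [0, 0, 0],
    [0, 0, 0]
  ]
}}

```text
t: 16.5
ee_pos: [0.5554, -0.0924, 0.1414]
orientation: [0.004, 0.999, -0.046, 0.003]
force: [0.4, 1.0, -1.1]
grip_width: 0.219
```

```bash
python3 - <<'E'
from h import *
loc(*st())
a=arm.snapshot("top"); b=arm.snapshot("scene"); np.save("top_l.npy",a); np.save("sc_l.npy",b)
crop(a,135,145,235,232,7,"pics/t7.png"); crop(b,150,225,265,345,6,"pics/s7.png")
E
```

```text
t 16.50 tcp [555.4 -92.4 141.4] yaw -5.27 z [ 0.006 -0.008 -1.   ] F [ 0.4  1.  -1.1] w 0.219 q [-0.16  0.09  0.01  1.48 -0.01  1.5 ]
head bed-xy [  17.2 -148.4] rel yaw -0.13 tip above floor(nominal L=100) 54.1
```

View pics/t7.png

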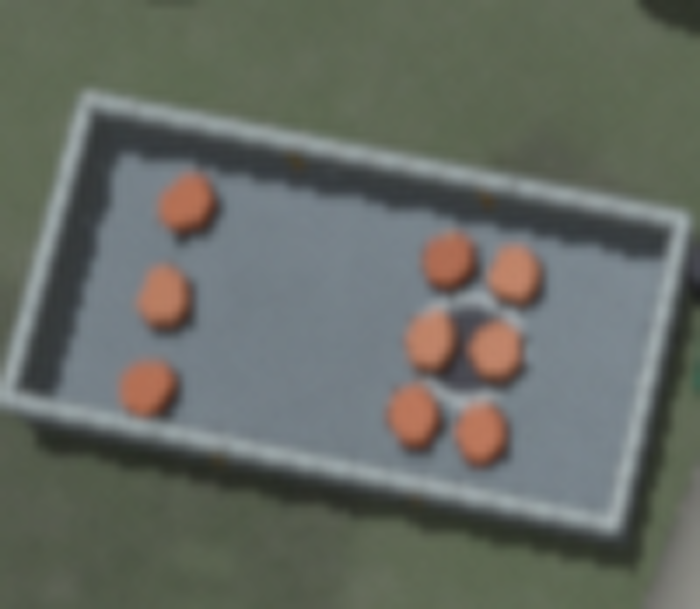

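View pics/s7.png

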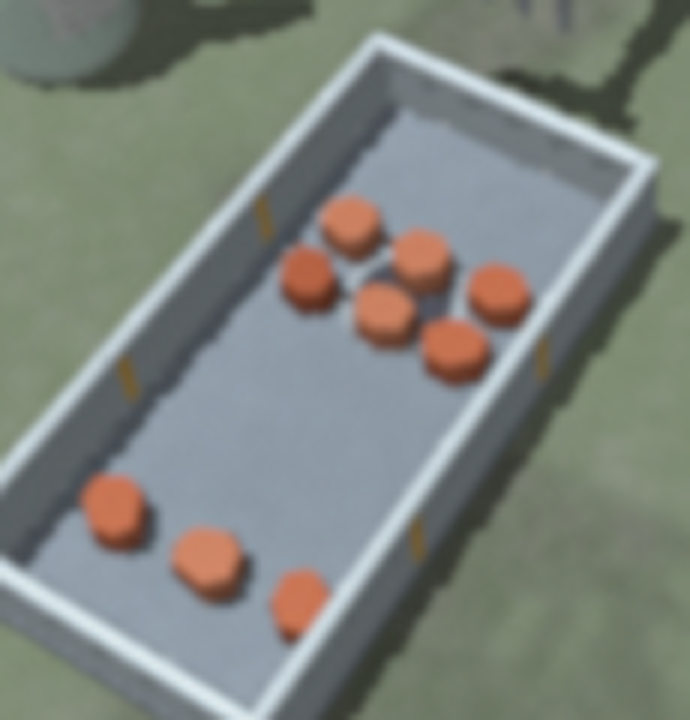

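Nine pieces are now in a single layer: three far ones at (187,203), (163,298) and (148,387) in the top crop, and two rows at x≈430 and x≈495. I measure them.

```bash
cat >> h.py <<'E'
def meas():
    for cam,f in(("top","top_l.npy"),("scene","sc_l.npy")):
        c=info(cam); im=np.load(f); x0,y0,x1,y1=(135,145,235,232) if cam=="top" else (140,222,265,352)
        big=cv2.resize(im[y0:y1,x0:x1],None,fx=6,fy=6,interpolation=cv2.INTER_CUBIC).astype(int)
        m=((big[...,0]-big[...,2]>55)&(big[...,0]>110)).astype(np.uint8)
        n,lab,sta,cen=cv2.connectedComponentsWithStats(m)
        C,s=np.cos(BY),np.sin(BY); out=[]
        for i in range(1,n):
            if sta[i,4]<200: continue
            ys,xs=np.nonzero(lab==i); P=[]
            for u,v in zip(xs[::7],ys[::7]):
                e=ray(c,x0+(u+.5)/6-.5,y0+(v+.5)/6-.5,.0175)[:2]-B; P.append([C*e[0]+s*e[1],-s*e[0]+C*e[1]])
            P=np.array(P)*1e3; out.append([*P.mean(0),*P.min(0),*P.max(0)])
        print(cam,len(out)," cx cy xmin ymin xmax ymax"); print(np.round(sorted(out,key=lambda r:r[1])).astype(int))
E
python3 - <<'E'
from h import *
meas()
E
```

```text
top 9  cx cy xmin ymin xmax ymax
[[-34 -60 -45 -69 -23 -51]
 [ 33 -58  23 -67  43 -49]
 [  1 -58 -10 -67  11 -48]
 [-32 -32 -43 -41 -21 -23]
 [ -1 -31 -12 -40  10 -23]
 [ 33 -31  23 -40  43 -22]
 [-42  76 -52  66 -32  85]
 [ -4  78 -15  69   7  87]
 [ 35  79  25  69  47  89]]
scene 9  cx cy xmin ymin xmax ymax
[[-34 -58 -45 -69 -22 -47]
 [ 33 -57  22 -67  45 -45]
 [  0 -56 -11 -67  12 -45]
 [-32 -30 -44 -40 -19 -18]
 [ -1 -30 -13 -41  11 -19]
 [ 33 -29  23 -40  45 -19]
 [-40  77 -48  66 -31  88]
 [ -5  80 -17  70   8  90]
 [ 36  80  24  70  49  92]]
```

Request:
{"name": "servo_tool", "arguments": {
  "jaw": [255, 255, 255, 255, 255, 255, 255],
  "dp": [
    [-7, 27, 0],
    [-7, 30, 0],
    [-7, 30, 0],
    [-6, 18, 0],
    [0, 0, -15],
    [0, 0, -12],
    [0, 0, 0]
  ],
  "delta_rot": [
    [0, 0, 0],
    [0, 0, 0],
    [0, 0, 0],
    [0, 0, 0],
    [0, 0, 0],
    [0, 0, 0],
    [0, 0, 0]
  ]
}}

```text
t: 17.3
ee_pos: [0.5279, 0.0233, 0.112]
orientation: [0.003, 0.999, -0.043, 0.004]
force: [-0.0, -0.1, -3.5]
grip_width: 0.214
```

```bash
python3 - <<'E'
from h import *
loc(*st())
b=arm.snapshot("scene"); crop(b,170,225,265,305,8,"pics/s8.png")
E
```

```text
t 17.30 tcp [527.9  23.3 112. ] yaw -4.91 z [ 0.007 -0.006 -1.   ] F [-0.  -0.1 -3.5] w 0.214 q [ 0.05  0.02 -0.13  1.42 -0.01  1.7 ]
head bed-xy [-21.7 -35.8] rel yaw 0.23 tip above floor(nominal L=100) 24.7
```

View pics/s8.png

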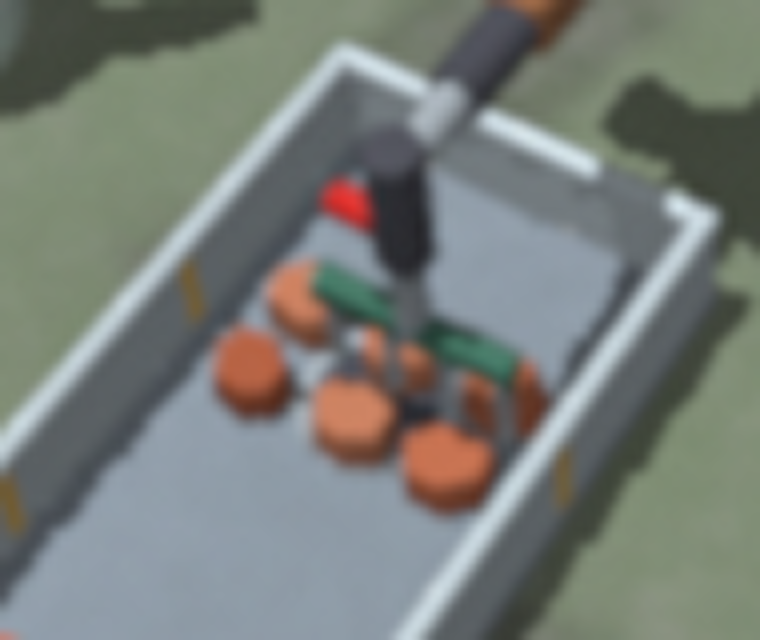

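```bash
python3 - <<'E'
from h import *
c=info("scene"); C,s=np.cos(BY),np.sin(BY)
for u in((505,438),(393,390)):
    e=ray(c,170+u[0]/8-.45,225+u[1]/8-.45,.0307)[:2]-B; print(np.round(1e3*np.array([C*e[0]+s*e[1],-s*e[0]+C*e[1]])))
E
```

```text
[-48. -38.]
[-13. -36.]
```

Request:
{"name": "servo_tool", "arguments": {
  "jaw": [255, 255, 255, 255],
  "dp": [
    [-0.6, -6.5, 0],
    [0, 0, -6],
    [0, 0, 0],
    [0, 0, 0]
  ],
  "delta_rot": [
    [0, 0.2, -0.2],
    [0, 0, 0],
    [0, 0, 0],
    [0, 0, 0]
  ]
}}

```text
t: 17.75
ee_pos: [0.5282, 0.014, 0.1066]
orientation: [0.003, 0.999, -0.046, 0.002]
force: [0.8, -0.3, -2.1]
grip_width: 0.214
```

```bash
python3 - <<'E'
from h import *
loc(*st())
b=arm.snapshot("scene"); crop(b,170,225,265,305,8,"pics/s9.png")
E
```

```text
t 17.75 tcp [528.2  14.  106.6] yaw -5.33 z [ 0.004 -0.006 -1.   ] F [ 0.8 -0.3 -2.1] w 0.214 q [ 0.03  0.02 -0.13  1.41 -0.01  1.69]
head bed-xy [-19.7 -45. ] rel yaw -0.19 tip above floor(nominal L=100) 19.3
```

View pics/s9.png

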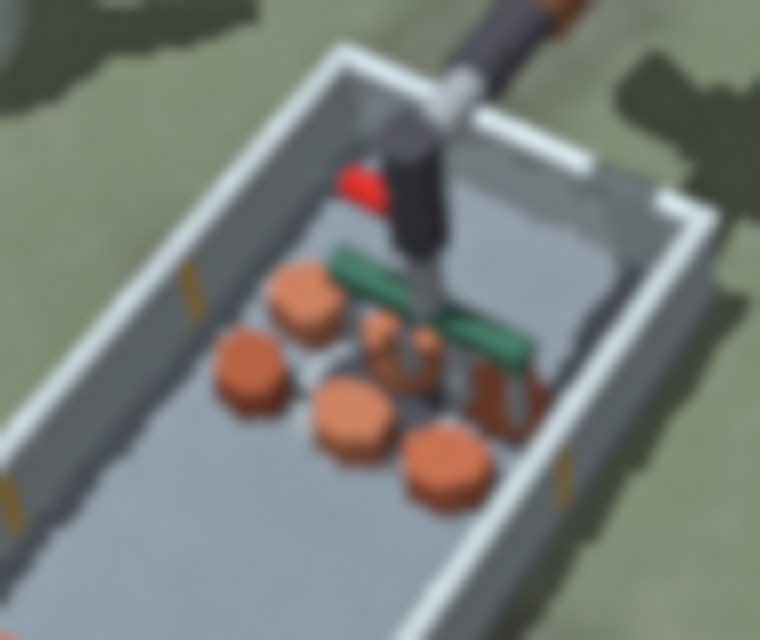

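Request:
{"name": "servo_tool", "arguments": {
  "jaw": [255, 255, 255],
  "dp": [
    [0, 0.5, -5],
    [0, 0, -4],
    [0, 0, 0]
  ],
  "delta_rot": [
    [0, 0, 0.2],
    [0, 0, 0],
    [0, 0, 0]
  ]
}}

```text
t: 18.1
ee_pos: [0.5284, 0.0145, 0.097]
orientation: [0.003, 0.999, -0.045, 0.002]
force: [0.8, 0.2, -1.6]
grip_width: 0.219
```

```bash
python3 - <<'E'
from h import *
loc(*st())
E
```

```text
t 18.10 tcp [528.4  14.5  97. ] yaw -5.12 z [ 0.004 -0.006 -1.   ] F [ 0.8  0.2 -1.6] w 0.219 q [ 0.03  0.02 -0.15  1.39 -0.01  1.69]
head bed-xy [-20.  -44.5] rel yaw 0.02 tip above floor(nominal L=100) 9.7
```

Tip height is 9.7 mm with no contact force, so the tines are in the gap. I lower a bit more and push 30 mm.

Request:
{"name": "servo_tool", "arguments": {
  "jaw": [255, 255, 255, 255, 255, 255, 255, 255],
  "dp": [
    [0, 0, -4],
    [0, 0, -2],
    [0, 3, 0],
    [0, 6, 0],
    [1, 8, 0],
    [1, 8, 0],
    [0, 3, 0],
    [0, 0, 0]
  ],
  "delta_rot": [
    [0, 0, 0],
    [0, 0, 0],
    [0, 0, 0],
    [0, 0, 0],
    [0, 0, 0],
    [0, 0, 0],
    [0, 0, 0],
    [0, 0, 0]
  ]
}}

```text
t: 18.9
ee_pos: [0.5306, 0.0458, 0.0907]
orientation: [0.003, 0.999, -0.044, 0.002]
force: [0.9, -0.1, -1.8]
grip_width: 0.214
```

```bash
python3 - <<'E'
from h import *
look("k10")
E
```

```text
t 18.90 tcp [530.6  45.8  90.7] yaw -5.07 z [ 0.005 -0.006 -1.   ] F [ 0.9 -0.1 -1.8] w 0.214 q [ 0.09  0.03 -0.15  1.38 -0.01  1.75]
head bed-xy [-20.8 -13.2] rel yaw 0.07 tip above floor(nominal L=100) 3.4
```

View pics/k10.png

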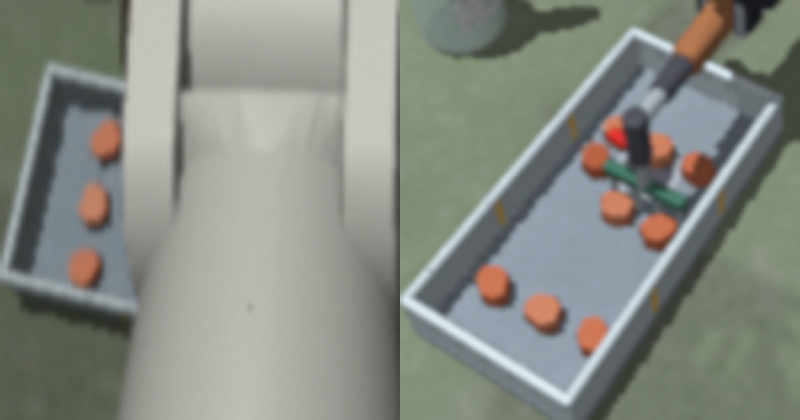

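Request:
{"name": "servo_tool", "arguments": {
  "jaw": [255, 255, 255, 255, 255, 255],
  "dp": [
    [0, -2, 10],
    [0, 0, 12],
    [16, -11, 0],
    [20, -15, 0],
    [5, -5, 0],
    [0, 0, 0]
  ],
  "delta_rot": [
    [0, 0, 0],
    [0, 0, 0],
    [0, 0, 0],
    [0, 0, 0],
    [0, 0, 0],
    [0, 0, 0]
  ]
}}

```text
t: 19.6
ee_pos: [0.5734, 0.0102, 0.1194]
orientation: [0.003, 0.999, -0.045, 0.004]
force: [-0.1, -0.7, -1.7]
grip_width: 0.216
```

```bash
python3 - <<'E'
from h import *
loc(*st())
E
```

```text
t 19.60 tcp [573.4  10.2 119.4] yaw -5.14 z [ 0.009 -0.006 -1.   ] F [-0.1 -0.7 -1.7] w 0.216 q [ 0.02  0.12 -0.    1.44 -0.01  1.68]
head bed-xy [ 25.3 -44.7] rel yaw -0.00 tip above floor(nominal L=100) 32.1
```

Request:
{"name": "servo_tool", "arguments": {
  "jaw": [255, 255, 255, 255],
  "dp": [
    [0, 0, -10],
    [0, 0, -8],
    [0, 0, -2],
    [0, 0, 0]
  ],
  "delta_rot": [
    [0, 0.3, 0],
    [0, 0, 0],
    [0, 0, 0],
    [0, 0, 0]
  ]
}}

```text
t: 20.0
ee_pos: [0.5718, 0.0111, 0.098]
orientation: [0.003, 0.999, -0.045, 0.001]
force: [-0.5, -0.4, -1.2]
grip_width: 0.215
```

```bash
python3 - <<'E'
from h import *
loc(*st())
E
```

```text
t 20.00 tcp [571.8  11.1  98. ] yaw -5.13 z [ 0.002 -0.005 -1.   ] F [-0.5 -0.4 -1.2] w 0.215 q [ 0.02  0.13 -0.04  1.4  -0.01  1.68]
head bed-xy [ 23.7 -43.9] rel yaw 0.01 tip above floor(nominal L=100) 10.7
```

Request:
{"name": "servo_tool", "arguments": {
  "jaw": [255, 255, 255, 255, 255, 255, 255, 255],
  "dp": [
    [0, -0.5, -4],
    [0, 0, -3],
    [0, 3, 0],
    [0, 6, 0],
    [1, 8, 0],
    [1, 8, 0],
    [0, 3, 0],
    [0, 0, 0]
  ],
  "delta_rot": [
    [0, 0, 0],
    [0, 0, 0],
    [0, 0, 0],
    [0, 0, 0],
    [0, 0, 0],
    [0, 0, 0],
    [0, 0, 0],
    [0, 0, 0]
  ]
}}

```text
t: 20.8
ee_pos: [0.5736, 0.0421, 0.0909]
orientation: [0.003, 0.999, -0.044, 0.001]
force: [-0.3, -0.3, -2.9]
grip_width: 0.217
```

Request:
{"name": "servo_tool", "arguments": {
  "jaw": [255, 255, 255, 255, 255, 255, 255, 255],
  "dp": [
    [0, -2, 20],
    [0, 0, 30],
    [0, 0, 40],
    [-6, -30, 20],
    [-10, -45, 0],
    [-10, -45, 0],
    [-8, -35, 0],
    [0, 0, 0]
  ],
  "delta_rot": [
    [0, 0, 0],
    [0, 0, 0],
    [0, 0, 0],
    [0, 0, 0],
    [0, 0, 0],
    [0, 0, 0],
    [0, 0, 0],
    [0, 0, 0]
  ]
}}

```text
t: 21.6
ee_pos: [0.5373, -0.1188, 0.2052]
orientation: [0.004, 0.999, -0.041, 0.002]
force: [-0.5, 0.4, -1.6]
grip_width: 0.218
```

```bash
python3 - <<'E'
from h import *
look("k11"); meas()
E
```

```text
t 21.60 tcp [ 537.3 -118.8  205.2] yaw -4.75 z [ 0.003 -0.007 -1.   ] F [-0.5  0.4 -1.6] w 0.218 q [-0.21  0.07  0.11  1.6  -0.01  1.44]
head bed-xy [   0.5 -176.5] rel yaw 0.39 tip above floor(nominal L=100) 117.9
top 9  cx cy xmin ymin xmax ymax
[[ -1 -60 -11 -69  10 -51]
 [-34 -60 -45 -69 -23 -51]
 [ 32 -59  23 -68  42 -50]
 [-36  -6 -47 -15 -26   4]
 [ 37  -3  27 -12  47   6]
 [ -2  -3 -12 -12   9   5]
 [-42  76 -52  66 -33  85]
 [ -4  78 -15  69   7  86]
 [ 35  79  25  70  46  89]]
scene 9  cx cy xmin ymin xmax ymax
[[ -1 -58 -12 -70  11 -47]
 [-34 -58 -46 -69 -22 -47]
 [ 32 -58  21 -68  44 -47]
 [-37  -4 -47 -15 -26   8]
 [ 38  -2  27 -13  48   9]
 [ -2  -1 -13 -12  10   9]
 [-40  77 -48  66 -31  88]
 [ -5  80 -16  69   8  89]
 [ 36  80  23  70  49  92]]
```

View pics/k11.png

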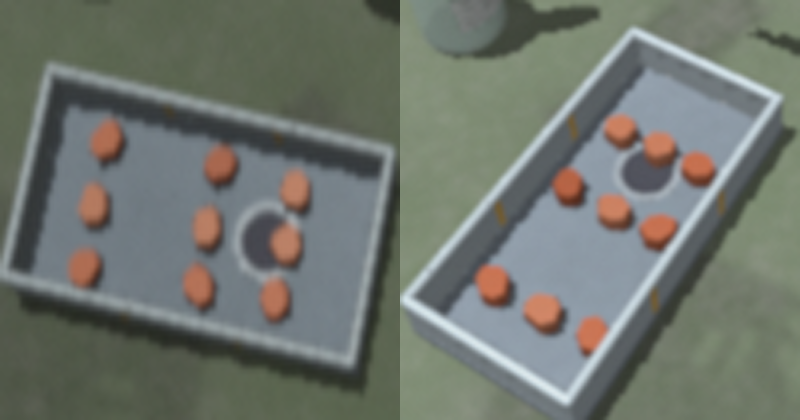

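The layer is even, 3/3/3 at y ≈ -59, -4 and +78. I carry the rake back above its rest.

Request:
{"name": "servo_tool", "arguments": {
  "jaw": [255, 255, 255, 255, 255, 255, 255],
  "dp": [
    [-12, -34, 0],
    [-15, -42, 0],
    [-15, -42, 0],
    [-13, -36, 0],
    [-9, -22, 0],
    [0, 0, 0],
    [0, 0, 0]
  ],
  "delta_rot": [
    [0, 0, -1.4],
    [0, 0, -1.3],
    [0, 0, 0],
    [0, 0, 0],
    [0, 0, 0],
    [0, 0, 0],
    [0, 0, 0]
  ]
}}

```text
t: 22.4
ee_pos: [0.4752, -0.2906, 0.204]
orientation: [0.002, 0.998, -0.06, 0.002]
force: [0.6, 0.5, -2.0]
grip_width: 0.214
```

```bash
python3 - <<'E'
from h import *
o,R=st(); print("need",np.round(np.array([473.4,-298.2,118.6])-o["ee_pos"]*1e3,1))
E
```

```text
t 22.40 tcp [ 475.2 -290.6  204. ] yaw -6.83 z [ 0.003 -0.004 -1.   ] F [ 0.6  0.5 -2. ] w 0.214 q [-0.55  0.09  0.13  1.6  -0.    1.14]
need [ -1.8  -7.6 -85.4]
```

Request:
{"name": "servo_tool", "arguments": {
  "jaw": [255, 255, 255, 255, 255],
  "dp": [
    [-1.8, -7.5, -5],
    [0, 0, -15],
    [0, 0, -15],
    [0, 0, 0],
    [0, 0, 0]
  ],
  "delta_rot": [
    [0, 0, -0.6],
    [0, 0, 0],
    [0, 0, 0],
    [0, 0, 0],
    [0, 0, 0]
  ]
}}

```text
t: 22.9
ee_pos: [0.4762, -0.2941, 0.1674]
orientation: [0.002, 0.998, -0.062, 0.002]
force: [0.5, 0.4, -1.1]
grip_width: 0.216
```

```bash
python3 - <<'E'
from h import *
o,R=st(); print("need",np.round(np.array([473.4,-298.2,118.6])-o["ee_pos"]*1e3,1))
a=arm.snapshot("wrist"); cv2.imwrite("pics/w9.png",cv2.resize(a[:,:,::-1],(800,600)))
E
```

```text
t 22.90 tcp [ 476.2 -294.1  167.4] yaw -7.12 z [ 0.004 -0.003 -1.   ] F [ 0.5  0.4 -1.1] w 0.216 q [-0.55  0.09  0.06  1.53 -0.    1.14]
need [ -2.8  -4.1 -48.8]
```

View pics/w9.png

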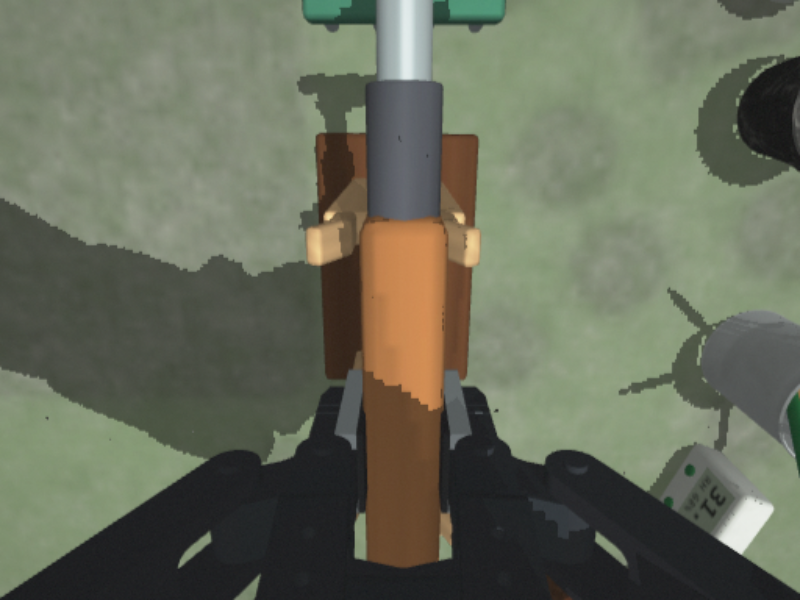

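The wrist view shows the forks at (330,245) and (463,245), so the handle (centre 404) sits about 3 mm to the right. That matches the numbers, so I correct and descend.

Request:
{"name": "servo_tool", "arguments": {
  "jaw": [255, 255, 255, 255, 255],
  "dp": [
    [-3, -4.5, 0],
    [0, 0, 0],
    [0, 0, -10],
    [0, 0, -6],
    [0, 0, 0]
  ],
  "delta_rot": [
    [0, 0, -0.35],
    [0, 0, 0],
    [0, 0, 0],
    [0, 0, 0],
    [0, 0, 0]
  ]
}}

```text
t: 23.45
ee_pos: [0.4738, -0.2992, 0.1519]
orientation: [0.002, 0.998, -0.065, 0.003]
force: [-0.7, 0.2, -2.1]
grip_width: 0.218
```

```bash
python3 - <<'E'
from h import *
o,R=st(); print("need",np.round(np.array([473.4,-298.2,118.6])-o["ee_pos"]*1e3,1))
E
```

```text
t 23.45 tcp [ 473.8 -299.2  151.9] yaw -7.48 z [ 0.006 -0.005 -1.   ] F [-0.7  0.2 -2.1] w 0.218 q [-0.56  0.09  0.02  1.5  -0.    1.14]
need [ -0.4   1.  -33.3]
```

Request:
{"name": "servo_tool", "arguments": {
  "jaw": [255, 255, 255, 255, 255, 255, 255],
  "dp": [
    [-0.5, 1, -8],
    [0, 0, -8],
    [0, 0, -8],
    [0, 0, -4],
    [0, 0, 0],
    [0, 0, -2],
    [0, 0, 0]
  ],
  "delta_rot": [
    [0, 0.1, 0],
    [0, 0, 0],
    [0, 0, 0],
    [0, 0, 0],
    [0, 0, 0],
    [0, 0, 0],
    [0, 0, 0]
  ]
}}

```text
t: 24.15
ee_pos: [0.473, -0.2979, 0.1189]
orientation: [0.002, 0.998, -0.065, 0.002]
force: [-0.2, -0.0, -1.3]
grip_width: 0.215
```

```bash
python3 - <<'E'
from h import *
o,R=st(); print("need",np.round(np.array([473.4,-298.2,118.6])-o["ee_pos"]*1e3,1))
E
```

```text
t 24.15 tcp [ 473.  -297.9  118.9] yaw -7.48 z [ 0.003 -0.004 -1.   ] F [-0.2 -0.  -1.3] w 0.215 q [-0.56  0.09 -0.04  1.44 -0.    1.14]
need [ 0.4 -0.3 -0.3]
```

Request:
{"name": "servo_tool", "arguments": {
  "jaw": [255, 255, 200, 140, 80, 40, 0, 0, 0],
  "dp": [
    [0, 0, -1],
    [0, 0, 0],
    [0, 0, 0],
    [0, 0, 0],
    [0, 0, 0],
    [0, 0, 0],
    [0, 0, 0],
    [0, 0, 0],
    [0, 0, 0]
  ],
  "delta_rot": [
    [0, 0, 0],
    [0, 0, 0],
    [0, 0, 0],
    [0, 0, 0],
    [0, 0, 0],
    [0, 0, 0],
    [0, 0, 0],
    [0, 0, 0],
    [0, 0, 0]
  ]
}}

```text
t: 25.05
ee_pos: [0.4737, -0.2983, 0.1194]
orientation: [0.003, 0.998, -0.065, 0.003]
force: [-0.1, -0.2, -0.5]
grip_width: 0.998
```

```bash
python3 - <<'E'
from h import *
st()
a=arm.snapshot("wrist"); cv2.imwrite("pics/w10.png",cv2.resize(a[:,:,::-1],(800,600)))
E
```

```text
t 25.05 tcp [ 473.7 -298.3  119.4] yaw -7.49 z [ 0.006 -0.006 -1.   ] F [-0.1 -0.2 -0.5] w 0.998 q [-0.56  0.09 -0.04  1.44 -0.    1.14]
```

View pics/w10.png

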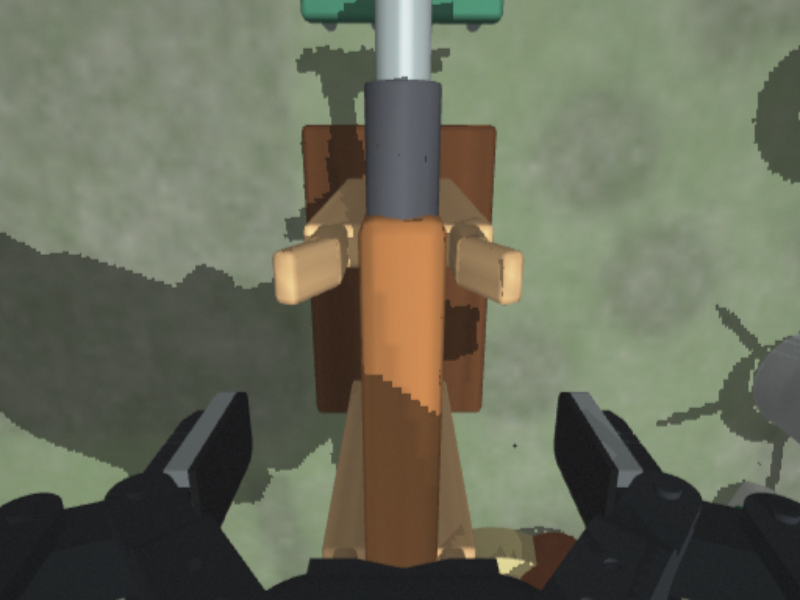

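The jaws are open and the handle sits centred between the fork arms at (310,270) and (488,270). I rise straight up and clear.

Request:
{"name": "servo_tool", "arguments": {
  "jaw": [0, 0, 0, 0, 0, 0, 0, 0, 0, 0],
  "dp": [
    [0, 0, 15],
    [0, 0, 25],
    [0, 0, 35],
    [0, 0, 40],
    [-25, 0, 20],
    [-40, 0, 0],
    [-40, 0, 0],
    [-20, 0, 0],
    [0, 0, 0],
    [0, 0, 0]
  ],
  "delta_rot": [
    [0, 0, 0],
    [0, 0, 0],
    [0, 0, 0],
    [0, 0, 0],
    [0, 0, 0],
    [0, 0, 0],
    [0, 0, 0],
    [0, 0, 0],
    [0, 0, 0],
    [0, 0, 0]
  ]
}}

```text
t: 26.1
ee_pos: [0.3439, -0.297, 0.2697]
orientation: [0.005, 0.998, -0.065, 0.006]
force: [-0.6, -0.2, -0.1]
grip_width: 1.004
```

```bash
python3 - <<'E'
from h import *
look("k12"); meas()
b=np.load("sc_l.npy"); a=np.load("top_l.npy")
cv2.imwrite("pics/end_s.png",cv2.resize(b[:,:,::-1],(800,600))); crop(b,275,110,345,200,6,"pics/end_r.png"); cv2.imwrite("pics/end_t.png",cv2.resize(a[:,:,::-1],(800,600)))
for n in("green_jar","red_jar","black_pot","sprayer"):
    print(n,[(round(d["score"],2),[round(float(v),3) for v in d["position"]]) for d in arm.look_for("top",n)][:2])
E
```

```text
t 26.10 tcp [ 343.9 -297.   269.7] yaw -7.43 z [ 0.012 -0.012 -1.   ] F [-0.6 -0.2 -0.1] w 1.004 q [-0.71 -0.14  0.03  1.72 -0.    0.99]
head bed-xy [-170.2 -371.9] rel yaw -2.29 tip above floor(nominal L=100) 182.4
top 9  cx cy xmin ymin xmax ymax
[[-34 -60 -45 -69 -23 -50]
 [ -1 -60 -11 -69  10 -50]
 [ 32 -59  23 -69  43 -51]
 [-37  -6 -47 -16 -26   4]
 [ 37  -4  27 -14  48   6]
 [ -2  -3 -12 -12   9   6]
 [-42  75 -53  66 -32  85]
 [ -5  78 -15  69   7  87]
 [ 35  79  25  69  47  89]]
scene 9  cx cy xmin ymin xmax ymax
[[ -1 -59 -12 -70  11 -47]
 [-34 -58 -45 -68 -22 -47]
 [ 32 -58  22 -68  44 -47]
 [-37  -4 -47 -15 -25   7]
 [ 38  -2  27 -13  48   9]
 [ -2  -1 -13 -12  11   9]
 [-40  77 -48  67 -31  88]
 [ -5  80 -16  70   7  89]
 [ 36  80  24  70  49  92]]
green_jar [(0.87, [0.683, -0.156, 0.069]), (0.42, [0.457, -0.299, 0.012])]
red_jar [(0.72, [0.694, -0.087, 0.07])]
black_pot [(0.81, [0.708, -0.236, 0.019])]
sprayer []
```

View pics/end_s.png

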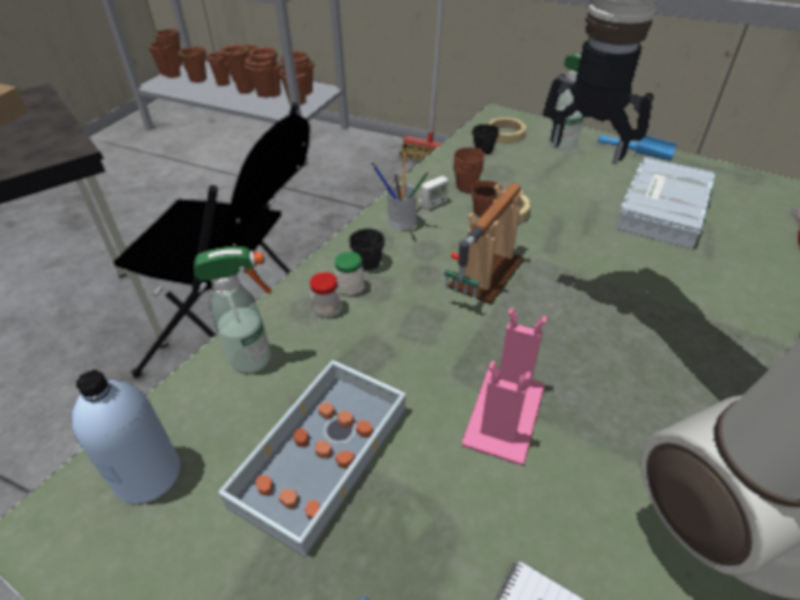

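View pics/end_r.png

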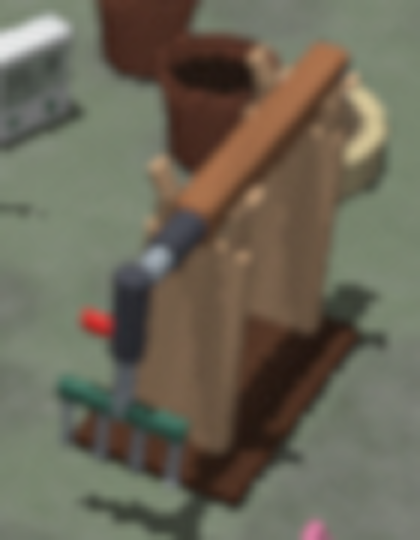

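The rake lies in both forks exactly as at the start, the crocks are laid out 3/3/3, and the bystanders are unmoved. I hand in.

```bash
python3 - <<'E'
from rig import arm
print(arm.hand_in())
E
```

```text
the job is handed in; nothing more can be done
None
```

The nine crocks now lie in a single layer, three in each third of the trough, and the rake is back in both forks of its brown rest. I handed the job in at about 26 s of the 58 s limit, with the gripper open and clear.

- **Raking:** I swept the top three crocks off the heap and raked them to the far third. Then I nudged the front row to the middle; the back row stayed where it was.
- **Trough force:** the force readings at the end of each move showed about 3 N at most, when I felt for the trough floor. Nothing in these readings pointed to a hard press on the trough.
- **Crocks:** both outside cameras agree on nine separate pieces, at y ≈ -59, -4 and +78 mm along the trough.
- **Rake:** in the final close-up it looks the same as in the picture taken at the start.
- **Bystanders:** the network found both jars and the pot within 4 mm of where they started. It did not find the sprayer in the last top picture, but in the scene picture the sprayer stands where it did at the start.
- **First grasp:** it was 11 mm too high on the handle, so I let go and re-gripped lower before lifting.

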